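Set the notched length stop of a saw jig and bring the bar up to it

TASK

Get the hacksaw jig ready for the next cut, only by pushing, with nothing gripped or lifted. First push the sliding length stop along its rail, through the first notch it meets, until its spring plunger drops into the middle one of the three notches, and do not run on past it. Then, with the stop left in that notch, push the flat bar so that its long side lies flush against the fence and its end rests against the stop; leave the loose things round the jig where they are.

Things in the scene. Friction and masses are not known exactly. Their poses are not given: they have to be found in the camera images.
- saw_jig: Fixed hacksaw jig on the bench: grey plate 150 x 380 x 8 mm with a low steel fence and a notched rail along it. Origin: at bench height, below the fence's front face at the saw kerf; x away from the robot, y along the fence to the robot's left, z up. Every 'jig' number below is mm in this frame: plate x -90 to 60, y -161 to 219, top z 8.
- saw_kerf (a point): Where the saw kerf meets the foot of the fence's front face, at plate-top height (jig x 0, y 0, z 8). The fence's front face is the plane jig x = 0 and looks to -x (to the robot); the fence is 7 thick, runs y -151 to 209, top z 20. Behind it at the kerf stand two dark saw-guide cheeks (jig x 11 to 45, y -11 to 11, top z 48).
- middle_notch (a point): Centre of the middle notch, at rail-top height. The steel rail lies behind the fence, jig x 17 to 39, y 14 to 214, top z 32; three slots (the notches), each 11 mm wide, are milled across its top at jig y 96 (outer), 66 (middle) and 36 (inner). Axes as the jig's.
- push_face (a point): Centre of the stop carriage's flat end face that looks to jig +y (away from the kerf); push here toward -y. The aluminium carriage is a saddle on the rail, 38 mm in x, 40 in y. The face spans jig x 9 to 47 and z 34 to 56 (this point z 45), above the rail's top at z 32, and lies 20 mm behind (+y) the plunger's axis. Axes as the jig's.
- stop_face (a point): Centre of the flat face, looking to jig -y, of the carriage's dark stop nose; the bar's end comes against it. The nose hangs from an arm over the fence, jig x -35 to -9, from just above the plate to z 34. The face lies 6 mm ahead (-y) of the plunger's axis, so 60 mm from the kerf with the plunger in the middle notch. Axes as the jig's.
- stop_carriage (a joint): Stop carriage along the rail, m: 0 at the outer end, growing toward the kerf (jig -y), up to 0.155. Plunger over the outer notch at 0.089, middle 0.119, inner 0.149; starts short of the outer one. About 2 N of friction; within about 4 mm of a notch the spring pulls it in (the push force drops); pushing it out of a notch takes about 15 N.
- plunger (a joint): Height of the carriage's spring plunger, m: about 0 while its ball nose rides on the plain rail top, about -0.0027 when dropped into a notch. Its round head, 16 mm across, stands on top of the carriage, its top at about jig z 75.
- bar: Flat steel bar to be sawn, loose, 32 x 85 x 10 mm, about 0.2 kg, lying flat on the jig's plate in front of the fence, to the robot's right of the stop, a little askew and up to about 25 mm off the fence. Origin: centre of its underside; x along its 32 mm width, y along its 85 mm length, z up.
- pipe_nipple: Loose threaded pipe nipple lying down, 27 mm across, 80 mm long (y), behind the jig on the right; to be left alone. Origin below its middle.
- big_bolt: Loose hex bolt standing on its head, 33 mm across, 74 mm high, behind the jig; to be left alone. Origin: centre of its underside.
- soapstone: Loose soapstone stick, 12 x 90 x 8 mm (length along y), lying in front of the jig; to be left alone. Origin: centre of its underside.
- try_square: Loose engineer's square, 105 x 159 x 17 mm, lying behind the jig on the left; to be left alone. Origin: centre of its underside.

How it is judged:
By the outcome, as a careful person would: the job done as asked, in the order asked, and still so for the second after the job is handed in, with the robot touching nothing.
It also fails if it takes over 64 s, if anything falls off the work surface, if the arm or the gripper's body presses on something with over 40 N, if the wrist force passes 120 N, or if a joint passes its speed limit or range.

ROBOT

A 6-joint arm with a two-finger parallel gripper is mounted at the origin on a cart in front of the work surface, level with it; the furniture and walls round the work are solid. World frame = base frame: x ahead of the robot, y to its left, z up, the work surface at z = 0. Lengths are in m, angles in degrees, forces in N, time in s.
With the tool pointing down it reaches from about 0.25 to 0.725 m from the base axis. Payload 9.7 kg.
Tool frame: the origin (TCP) lies midway between the tips of the shut fingers; the grasp point (between the pads) lies 19 mm behind it (bot.hold_point_z is the distance from the TCP to the grasp point, in m); z points along the fingers, y is the line along which they close (so a half turn about z gives the same grasp; the last joint's range is limited). The gripper opens to 85 mm and grips with 20 to 120 N. Pads are 22 mm wide; open, the fingers measure 114 mm over their backs; the gripper's body (76 mm by 85 mm) begins 54 mm behind the grasp point. The pads swing forward as they close: fully open they stand 13 mm farther back than shut.
Start: joints at [-74.542, 4.979, 10.078, 95.1, 0, 90], TCP at [0.147, -0.53, 0.192] pointing down, gripper open.
Joint ranges: [-179.16, 179.16], [-48.56, 103.87], [-65.8, 70.77], [-126.05, 130.52], [-82.76, 87.17], [-180, 180]. Speed limits (degrees/s): [127.2, 127.2, 147.25, 180, 180, 180].

INTERFACE

Orientations are given as [roll, pitch, yaw] about the fixed x, y, z axes, in that order (R = Rz(yaw) Ry(pitch) Rx(roll)).
In Python, from workcell import bot gives the robot as it stands.
- The arm moves only by the tool play_rows, never from a script. Its argument "steps" is a list that holds one entry, the list of rows, each a list of 4 numbers: the shift along the tool's x, y, z in m, then the turn about the tool's z in rad. In form: [[[tx, ty, tz, yaw], ...]]. A call has exactly 5 rows; each row shifts and turns the commanded pose from where the row before left it, along the tool's axes as they then stand; what a row does not reach is not made up. A row lasts 1/12 s, in which the tool goes at most 41.7 mm and 7.16 degrees, less where a joint would pass 70% of its speed; a pose out of reach is approached as far as the arm can. A call is refused whole if a number of a shift passes 0.0417 or a number of a turn 0.125, either way. A call with a gripper value outside its range is refused whole. "gripper" is the finger opening in m, from 0 to 0.0854, set as the call begins (left out, the last holds). The fingers move at their own pace and stop on an object; "squeeze" is the grip in N (left out, the last holds). Time passes only in rows, so rows that do not move let the fingers close, or fill a call up. It gives the time, the measured TCP pose, the force, the opening and the grip force at its end, in the units of the state.
- bot.get_obs(): the state, without advancing time (a new reading comes with each control period).
- bot.camera(name): name is "scene" or "top" or "wrist"; returns a dict with "img" (420x560x3 uint8, blue, green, red), "vfov" (degrees; the focal length in pixels is half the picture's height over the tangent of half this angle, whatever the lens; pixels are square), "cx", "cy" (the principal point, pixels), "D" ([k1, k2, p1, p2, k3] as OpenCV has them; the pictures are not rectified), "xyz" and "attitude" of the camera in the world. Camera axes: x right, y down, z forward; pixel columns grow to the right and rows downward; lengths in m; the calibration is good to about 2 mm. A picture is of the moment at which its call begins. There is no depth.
- bot.job_done(): hands the job in; it is judged then, once.
The state is a dict: "time": time; "q": joint angles; "qd": joint speeds; "joint_efforts": joint torques, N m; "ee_pos": TCP position; "tcp_rot": TCP orientation; "wrist_force": force on the tool from outside, world axes, zero at the start; "torque": the same for the moment, N m; "opening": finger opening in m; "grasp_force": force on a finger pad.
Only numpy, scipy, OpenCV 4.12 (cv2) and the standard library are available. Lean on these libraries where they do the work, as an engineer would, in place of code of your own. Each camera call takes 0.05 s, during which the arm holds its last target. There are 200 camera calls.

## Working session

There is one attempt and no reset: what is moved stays moved. The work goes in short steps, Python scripts to look and compute and a tool call to move; the robot and the scene stay as the last step left them, time stands still between calls to the robot, and variables do not carry over. Pictures are saved under pics/ and viewed, at most 10 in all, crops included, and the job is handed in when it is done.

Besides the shell and the picture viewer there is one more tool, called after "Request:" as a command line: name --argument value ..., lists and objects as JSON in quotes. play_rows: Moves the arm, as the interface text tells. Its arguments: {"type":"object","properties":{"steps":{"type":"array","items":{"type":"array","items":{"type":"array","items":{"type":"number"}}}},"gripper":{"type":"number"},"squeeze":{"type":"number"}},"required":["steps"]}

```bash
mkdir -p pics; cat > h.py <<'E'
import numpy as np, cv2
from scipy.spatial.transform import Rotation as R
from workcell import bot
def K(c):
    f=c["img"].shape[0]/2/np.tan(np.radians(c["vfov"])/2)
    return np.array([[f,0,c["cx"]],[0,f,c["cy"]],[0,0,1.]])
def rot(c):
    a=np.array(c["attitude"],float)
    return a if a.shape==(3,3) else R.from_euler('xyz',a,degrees=True).as_matrix()
def ray(c,uv,z):
    n=cv2.undistortPoints(np.array(uv,float).reshape(-1,1,2),K(c),np.array(c["D"],float)).reshape(-1,2)
    d=np.c_[n,np.ones(len(n))]@rot(c).T; p=np.array(c["xyz"])
    return p+d*((z-p[2])/d[:,2])[:,None]
def proj(c,P):
    M=rot(c).T; t=-M@np.array(c["xyz"])
    return cv2.projectPoints(np.array(P,float).reshape(-1,1,3),cv2.Rodrigues(M)[0],t,K(c),np.array(c["D"],float))[0].reshape(-1,2)
E
python3 - <<'E'
from h import *
import pickle
for n in("scene","top"):
    c=bot.camera(n); cv2.imwrite(f"pics/{n}0.png",c["img"]); pickle.dump(c,open(n+"0.pkl","wb"))
    print(n,c["vfov"],c["cx"],c["cy"],c["D"],c["xyz"],c["attitude"])
print(bot.get_obs())
E
```

```text
scene 42.07483036508732 276.3129084139264 210.95056870771086 [-0.11523378  0.          0.          0.          0.        ] [-6.34190577e-04  5.72713572e-01  6.66064514e-01] [-132.1824211    -0.98052591 -123.10287205]
top 54.75251400666974 276.57686781909825 208.28478294602075 [0.02807458 0.         0.         0.         0.        ] [0.4559397  0.21072041 0.89113533] [-172.26294204    0.55229541  -88.35014592]
{'time': 0.1, 'q': array([-7.45405589e+01,  5.00813156e+00,  1.00394215e+01,  9.50997741e+01,
        1.29260247e-04,  9.00019912e+01]), 'qd': array([ 0.00987915,  0.01928371,  0.05891942, -0.00152969, -0.0666852 ,
       -0.0524602 ]), 'joint_efforts': array([-8.82810255e-04, -5.21560335e+01,  4.65654016e+01,  1.59158144e-02,
       -4.06555080e-05, -6.76349643e-07]), 'ee_pos': array([ 0.14653968, -0.52985852,  0.19175607]), 'tcp_rot': array([-1.79931516e+02, -1.26880177e-04,  1.54574498e+01]), 'wrist_force': array([-0.36179852, -0.05012912, -0.22925982]), 'torque': array([0.00640357, 0.00773767, 0.03300814]), 'grasp_force': 0.0, 'opening': 0.08521952452974767}
```

View pics/top0.png

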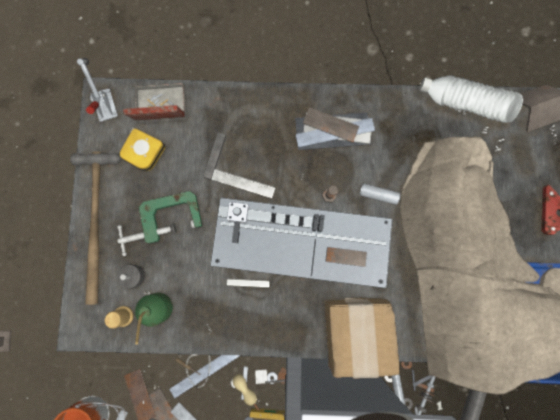

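View pics/scene0.png

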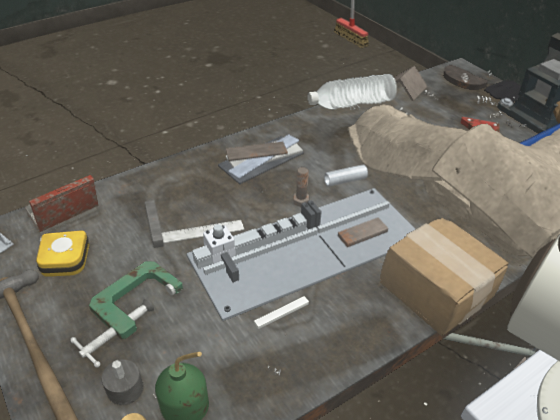

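The top view shows the plate with corners near (222,199), (392,215), (388,287) and (211,266). The carriage is at (237,212), the brown bar at (346,257) and the soapstone at (248,283). Next I'll fit the plate and the bar.

```bash
cat > m.py <<'E'
from h import *
import pickle
c=pickle.load(open("top0.pkl","rb")); im=c["img"]
hsv=cv2.cvtColor(im,cv2.COLOR_BGR2HSV)
print([(p,im[p[1],p[0]].tolist(),hsv[p[1],p[0]].tolist()) for p in [(270,255),(346,257),(330,225),(205,250),(300,295)]])
g=im.astype(int)
m=((g.sum(2)>330)).astype(np.uint8); m[:, :205]=0; m[:195]=0; m[292:]=0; m[:,398:]=0
m=cv2.morphologyEx(m,cv2.MORPH_OPEN,np.ones((3,3)))
m=cv2.morphologyEx(m,cv2.MORPH_CLOSE,np.ones((9,9)))
cs,_=cv2.findContours(m,cv2.RETR_EXTERNAL,cv2.CHAIN_APPROX_NONE); k=max(cs,key=cv2.contourArea)
P=ray(c,k[:,0],.008)[:,:2].astype(np.float32)*1000
r=cv2.minAreaRect(P); print("plate",r)
bm=((hsv[...,1]>50)&((hsv[...,0]<20)|(hsv[...,0]>170))).astype(np.uint8); bm[:240]=0;bm[272:]=0;bm[:,:318]=0;bm[:,375:]=0
cs,_=cv2.findContours(bm,cv2.RETR_EXTERNAL,cv2.CHAIN_APPROX_NONE); kb=max(cs,key=cv2.contourArea)
Pb=ray(c,kb[:,0],.018)[:,:2].astype(np.float32)*1000
rb=cv2.minAreaRect(Pb); print("bar",rb)
big=cv2.resize(im[185:300,200:400],None,fx=4,fy=4,interpolation=cv2.INTER_CUBIC)
q=lambda k:((k.reshape(-1,2)-[200,185])*4+2).astype(int)
for kk,col in((k,(0,0,255)),(kb,(0,255,0))):
    for u,v in q(kk): cv2.circle(big,(int(u),int(v)),1,col,-1)
cv2.imwrite("pics/crop1.png",big)
E
python3 m.py
```

```text
[((270, 255), [182, 176, 170], [105, 17, 182]), ((346, 257), [112, 125, 142], [13, 54, 142]), ((330, 225), [189, 185, 178], [101, 15, 189]), ((205, 250), [98, 102, 104], [20, 15, 104]), ((300, 295), [88, 95, 100], [18, 31, 100])]
plate ((504.08160400390625, 171.3556365966797), (400.6549377441406, 200.74026489257812), 89.5482406616211)
bar ((477.9752197265625, 104.57650756835938), (27.792190551757812, 19.154447555541992), 0.49127960205078125)
```

View pics/crop1.png

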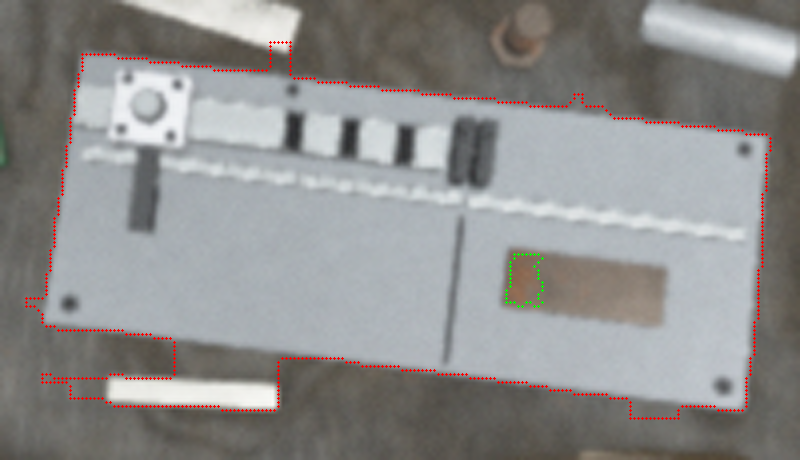

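The crop shows plate corners at crop pixels (82,56), (770,137), (747,408) and (44,322). The bar corners are near (510,248), (666,267), (662,326) and (503,305). The notches are at (293,131), (348,138) and (404,145). I'll refine the edges with line fits.

```bash
cat > m2.py <<'E'
from h import *
import pickle
c=pickle.load(open("top0.pkl","rb")); im=c["img"].astype(np.float32)
cr=lambda a:(np.array(a,float)-2)/4+[200,185]   # crop px -> image px (approx)
from scipy.ndimage import map_coordinates
def edge(S,a,b,z,ctr):
    a,b,ctr=map(np.array,(a,b,ctr)); d=(b-a)/np.linalg.norm(b-a); n=np.array([-d[1],d[0]])
    if n@(ctr-a)<0:n=-n
    out=[]; t=np.arange(-4,4.01,.1)
    for s in np.linspace(.08,.92,40):
        p=(a+(b-a)*s)+t[:,None]*n
        v=cv2.GaussianBlur(map_coordinates(S,[p[:,1],p[:,0]],order=1)[None].astype(np.float32),(9,1),2)[0]
        g=np.gradient(v); i=np.abs(g)[5:-5].argmax()+5; out.append(p[i])
    W=ray(c,out,z)[:,:2]*1000
    for _ in range(3):
        vx,vy,x,y=cv2.fitLine(W.astype(np.float32),cv2.DIST_HUBER,0,.01,.01).ravel()
        r=(W-[x,y])@np.array([-vy,vx]); W=W[abs(r)<max(1.,1.5*np.median(abs(r)))]
    return np.array([x,y]),np.array([vx,vy]),len(W)
def inter(l,m):
    s=np.linalg.solve(np.c_[l[1],-m[1]],m[0]-l[0]); return l[0]+s[0]*l[1]
def quad(S,q,z):
    q=[cr(p) for p in q]; ctr=np.mean(q,0)
    L=[edge(S,q[i],q[(i+1)%4],z,ctr) for i in range(4)]
    C=np.array([inter(L[i-1],L[i]) for i in range(4)]); return C,L
def rep(n,C,L):
    print(n,C.round(1).tolist(),"sides",np.linalg.norm(C-np.roll(C,-1,0),axis=1).round(1),"ang",[round(float(np.degrees(np.arctan2(l[1][1],l[1][0]))),2) for l in L],[l[2] for l in L])
C,L=quad(im.sum(2),[(82,56),(770,137),(747,408),(44,322)],.008); rep("plate",C,L)
B,LB=quad(im[...,2]-2*im[...,0],[(510,248),(666,267),(662,326),(503,305)],.018); rep("bar",B,LB)
# rigid fit of jig frame to plate corners
J=np.array([[60,219],[60,-161],[-90,-161],[-90,219.]])
A=C-C.mean(0);Q=J-J.mean(0); th=np.arctan2((Q[:,0]*A[:,1]-Q[:,1]*A[:,0]).sum(),(Q*A).sum())
Rm=np.array([[np.cos(th),-np.sin(th)],[np.sin(th),np.cos(th)]]); o=C.mean(0)-Rm@J.mean(0)
print("jig yaw",np.degrees(th),"o",o,"res",(C-(J@Rm.T+o)).round(1).tolist())
print("bar in jig",((B-o)@Rm).round(1).tolist())
f=lambda p,z:((ray(c,[cr(x) for x in p],z)[:,:2]*1000-o)@Rm).round(1).tolist()
print("notches",f([(293,131),(348,138),(404,145)],.032)); print("plunger head",f([(148,105)],.075)); print("carr top corners",f([(118,70),(190,79),(183,147),(109,138)],.056)); print("nose end",f([(129,231),(155,233)],.034),"fence kerf",f([(466,197)],.02))
E
python3 m2.py
```

```text
plate [[596.2999877929688, 348.0], [559.2999877929688, -28.299999237060547], [412.29998779296875, -14.399999618530273], [448.0, 362.20001220703125]] sides [378.1 147.6 378.3 148.9] ang [84.39, -5.4, 84.59, -5.46] [38, 33, 39, 39]
bar [[494.20001220703125, 112.69999694824219], [487.29998779296875, 30.100000381469727], [454.20001220703125, 30.299999237060547], [463.3999938964844, 115.9000015258789]] sides [83.  33.1 86.1 31. ] ang [85.23, -0.45, 83.87, -5.87] [37, 31, 40, 40]
jig yaw -5.501415324460576 o [516.13015976 136.5367561 ] res [[-0.6, -0.8], [-1.1, 1.1], [1.2, 0.6], [0.5, -1.0]]
bar in jig [[-19.6, -25.8], [-18.5, -108.8], [-51.5, -111.7], [-50.5, -25.6]]
notches [[27.6, 96.5], [27.5, 67.0], [27.5, 37.0]]
plunger head [[27.0, 169.8]]
carr top corners [[45.5, 190.2], [45.4, 152.4], [9.7, 151.2], [9.6, 189.9]]
nose end [[-35.9, 175.6], [-35.3, 161.9]] fence kerf [[5.1, 0.3]]
```

Jig frame: origin (516, 136.5) mm, yaw −5.5°. The plunger is at jig y ≈ 170, and the bar spans jig x −51…−19, y −110…−26. I'll start by shutting the fingers, raising the arm and turning the tool to the jig axes.

Request:
play_rows --steps '[[[0, 0, -0.015, 0.122], [0, 0, -0.015, 0.122], [0, 0, -0.015, 0.122], [0, 0, -0.015, 0], [0, 0, 0, 0]]]' --gripper 0

```text
time: 0.52
ee_pos: [0.1467, -0.5307, 0.2548]
tcp_rot: [179.8, -0.1, -5.5]
wrist_force: [-0.2, -0.7, 0.5]
opening: 0.0254
grasp_force: 0.0
```

Request:
play_rows --steps '[[[0.0133, -0.0374, 0, 0], [0.0133, -0.0374, 0, 0], [0.0133, -0.0374, 0, 0], [0.0133, -0.0374, 0, 0], [0.0133, -0.0374, 0, 0]]]'

```text
time: 0.93
ee_pos: [0.2309, -0.3486, 0.2511]
tcp_rot: [-179.9, 0.0, -5.5]
wrist_force: [0.3, 0.4, 0.5]
opening: 0.0002
grasp_force: 0.0
```

Request:
play_rows --steps '[[[0.0133, -0.0374, 0, 0], [0.0133, -0.0374, 0, 0], [0.0133, -0.0374, 0, 0], [0.0133, -0.0374, 0, 0], [0.0133, -0.0374, 0, 0]]]'

```text
time: 1.35
ee_pos: [0.315, -0.1688, 0.2515]
tcp_rot: [-180.0, 0.0, -5.5]
wrist_force: [0.7, 0.1, -0.7]
opening: -0.0001
grasp_force: 0.0
```

Request:
play_rows --steps '[[[0.0133, -0.0374, 0, 0], [0.0133, -0.0374, 0, 0], [0.0133, -0.0374, 0, 0], [0.0133, -0.0374, 0, 0], [0.0133, -0.0374, 0, 0]]]'

```text
time: 1.77
ee_pos: [0.3971, -0.0154, 0.2516]
tcp_rot: [-178.7, 0.0, -3.0]
wrist_force: [-0.5, 0.0, 0.2]
opening: -0.0003
grasp_force: 0.0
```

Request:
play_rows --steps '[[[0.0133, -0.0374, 0, 0], [0.0133, -0.0374, 0, 0], [0.0133, -0.0374, 0, 0], [0.0133, -0.0374, 0, 0], [0.0133, -0.0374, 0, 0]]]'

```text
time: 2.18
ee_pos: [0.4667, 0.0648, 0.2617]
tcp_rot: [-174.2, 0.1, 4.0]
wrist_force: [0.1, -0.2, 0.5]
opening: -0.0
grasp_force: 0.0
```

Request:
play_rows --steps '[[[0.0133, -0.0374, 0, 0], [0.0133, -0.0374, 0, 0], [0.0133, -0.0374, 0, 0], [0.0133, -0.0374, 0, 0], [0, 0, 0, 0]]]'

```text
time: 2.6
ee_pos: [0.5136, 0.1456, 0.2801]
tcp_rot: [-170.8, 0.2, 10.4]
wrist_force: [0.9, -0.3, -0.4]
opening: -0.0
grasp_force: 0.0
```

```bash
cat > s.py <<'E'
from h import *
def jig():
    o=bot.get_obs(); th=np.radians(-5.5); d=o["ee_pos"][:2]*1000-[516.1,136.5]
    Rm=np.array([[np.cos(th),-np.sin(th)],[np.sin(th),np.cos(th)]])
    f=np.array(o["wrist_force"])[:2]@Rm
    print("t",round(o["time"],2),"jig",(d@Rm).round(1),"z",round(o["ee_pos"][2]*1000,1),"rot",np.round(o["tcp_rot"],2),"F jig",f.round(1),round(o["wrist_force"][2],1),"open",round(o["opening"],4))
if __name__=="__main__": jig()
E
python3 s.py
```

```text
t 2.6 jig [-3.4  8.8] z 280.1 rot [-170.83    0.18   10.4 ] F jig [ 0.9 -0.2] -0.4 open -0.0
```

```bash
python3 -c "
from s import *
jig(); o=bot.get_obs(); print(o['q'].round(1),o['qd'].round(1))"
```

```text
t 2.6 jig [-3.4  8.8] z 280.1 rot [-170.83    0.18   10.4 ] F jig [ 0.9 -0.2] -0.4 open -0.0
[ 10.3   5.5  20.1 104.8   9.2 179.9] [-1.9 -2.6 -3.3  0.7 -2.2  0.2]
```

Request:
play_rows --steps '[[[0, 0, 0, 0], [0, 0, 0, 0], [0, 0, 0, 0], [0, 0, 0, 0], [0, 0, 0, 0]]]'

```text
time: 3.02
ee_pos: [0.512, 0.1426, 0.2818]
tcp_rot: [-170.9, 0.1, 10.1]
wrist_force: [-0.1, -0.5, 0.4]
opening: -0.0
grasp_force: 0.0
```

```bash
python3 -c "
from s import *
jig(); o=bot.get_obs(); print(o['q'].round(1),o['qd'].round(1))"
```

```text
t 3.02 jig [-4.7  5.7] z 281.8 rot [-1.7092e+02  9.0000e-02  1.0110e+01] F jig [-0.  -0.5] 0.4 open -0.0
[ 10.    5.1  19.9 104.9   9.1 179.9] [ 0.2  0.2  0.3 -0.  -0.1  0. ]
```

Request:
play_rows --steps '[[[0, 0, 0, -0.12], [0, 0, 0, -0.12], [0, 0, 0, -0.12], [0, 0, 0, -0.12], [0, 0, 0, -0.12]]]'

```text
time: 3.43
ee_pos: [0.5122, 0.1428, 0.2819]
tcp_rot: [-172.5, -5.1, 44.5]
wrist_force: [-0.3, -0.9, 0.1]
opening: 0.0
grasp_force: 0.0
```

```bash
python3 -c "
from s import *
jig(); o=bot.get_obs(); print(o['q'].round(1),o['qd'].round(1))"
```

```text
t 3.43 jig [-4.5  5.9] z 281.9 rot [-172.47   -5.09   44.5 ] F jig [-0.3 -0.9] 0.1 open 0.0
[ 10.1   5.1  20.  104.9   9.1 145.2] [ -0.    0.1   0.   -0.   -0.1 -81.9]
```

The last joint reached its limit and left the tool with a 9° lean. I'll undo this at the opposite joint limit, which should lean it back the same way. First I turn the tool there.

Request:
play_rows --steps '[[[0, 0, 0, -0.124], [0, 0, 0, -0.124], [0, 0, 0, -0.124], [0, 0, 0, -0.124], [0, 0, 0, -0.124]]]'

```text
time: 3.85
ee_pos: [0.5121, 0.1428, 0.2818]
tcp_rot: [-176.8, -8.5, 80.1]
wrist_force: [-0.3, 0.5, 1.0]
opening: 0.0
grasp_force: 0.0
```

Request:
play_rows --steps '[[[0, 0, 0, -0.124], [0, 0, 0, -0.124], [0, 0, 0, -0.124], [0, 0, 0, -0.124], [0, 0, 0, -0.124]]]'

```text
time: 4.27
ee_pos: [0.5121, 0.1428, 0.2819]
tcp_rot: [177.6, -8.8, 116.1]
wrist_force: [-0.5, 0.5, -0.2]
opening: -0.0
grasp_force: 0.0
```

Request:
play_rows --steps '[[[0, 0, 0, -0.124], [0, 0, 0, -0.124], [0, 0, 0, -0.124], [0, 0, 0, -0.124], [0, 0, 0, -0.124]]]'

```text
time: 4.68
ee_pos: [0.5122, 0.1428, 0.2818]
tcp_rot: [172.9, -5.7, 151.8]
wrist_force: [0.1, -0.1, 0.0]
opening: 0.0002
grasp_force: 0.0
```

Request:
play_rows --steps '[[[0, 0, 0, -0.124], [0, 0, 0, -0.124], [0, 0, 0, -0.124], [0, 0, 0, -0.124], [0, 0, 0, -0.124]]]'

```text
time: 5.1
ee_pos: [0.5122, 0.1428, 0.2819]
tcp_rot: [170.9, -0.6, -173.0]
wrist_force: [-0.1, 0.7, -0.1]
opening: -0.0002
grasp_force: 0.0
```

Request:
play_rows --steps '[[[0, 0, 0, -0.124], [0, 0, 0, -0.124], [0, 0, 0, -0.124], [0, 0, 0, -0.124], [0, 0, 0, -0.124]]]'

```text
time: 5.52
ee_pos: [0.5121, 0.1428, 0.2818]
tcp_rot: [172.3, 4.8, -137.9]
wrist_force: [-0.1, 0.6, 0.1]
opening: 0.0001
grasp_force: 0.0
```

Request:
play_rows --steps '[[[0, 0, 0, -0.124], [0, 0, 0, -0.124], [0, 0, 0, -0.124], [0, 0, 0, -0.124], [0, 0, 0, -0.124]]]'

```text
time: 5.93
ee_pos: [0.5122, 0.1428, 0.2818]
tcp_rot: [176.5, 8.4, -102.3]
wrist_force: [0.2, -0.5, 0.3]
opening: -0.0002
grasp_force: 0.0
```

Request:
play_rows --steps '[[[0, 0, 0, -0.124], [0, 0, 0, -0.124], [0, 0, 0, -0.124], [0, 0, 0, -0.124], [0, 0, 0, -0.124]]]'

```text
time: 6.35
ee_pos: [0.5121, 0.1428, 0.2818]
tcp_rot: [-178.0, 8.9, -66.3]
wrist_force: [-0.2, 0.6, -0.2]
opening: -0.0004
grasp_force: 0.0
```

Request:
play_rows --steps '[[[0, 0, 0, -0.124], [0, 0, 0, -0.124], [0, 0, 0, -0.124], [0, 0, 0, -0.124], [0, 0, 0, -0.124]]]'

```text
time: 6.77
ee_pos: [0.5122, 0.1428, 0.2819]
tcp_rot: [-173.2, 6.0, -30.6]
wrist_force: [-0.4, -1.1, 0.1]
opening: 0.0001
grasp_force: 0.0
```

Request:
play_rows --steps '[[[0, 0, 0, -0.124], [0, 0, 0, -0.124], [0, 0, 0, -0.124], [0, 0, 0, -0.124], [0, 0, 0, 0]]]'

```text
time: 7.18
ee_pos: [0.5122, 0.1428, 0.2819]
tcp_rot: [-171.2, 2.1, -2.4]
wrist_force: [0.3, 0.4, -0.3]
opening: 0.0003
grasp_force: 0.0
```

```bash
python3 -c "
from s import *
jig(); o=bot.get_obs(); print(o['q'].round(1),o['qd'].round(1))"
```

```text
t 7.18 jig [-4.5  5.9] z 281.9 rot [-171.16    2.07   -2.41] F jig [0.3 0.4] -0.3 open 0.0003
[  10.1    5.1   20.   104.9    9.1 -167.4] [ 0.1  0.1  0.1  0.1 -0.2 13.8]
```

Request:
play_rows --steps '[[[0, 0, 0, -0.11], [0, 0, 0, -0.09], [-0.0133, 0.0374, 0, 0], [-0.0133, 0.0374, 0, 0], [-0.0133, 0.0374, 0, 0]]]'

```text
time: 7.6
ee_pos: [0.482, 0.0762, 0.2647]
tcp_rot: [-173.2, 0.4, 4.1]
wrist_force: [0.9, 0.3, 0.0]
opening: 0.0002
grasp_force: 0.0
```

```bash
python3 -c "
from s import *
jig(); o=bot.get_obs(); print(o['q'].round(1),o['qd'].round(1), R.from_euler('xyz',o['tcp_rot'],degrees=True).as_matrix()[:,2].round(3))"
```

```text
t 7.6 jig [-28.2 -63.3] z 264.7 rot [-173.17    0.42    4.14] F jig [0.9 0.4] 0.0 open 0.0002
[   4.5   -1.1   11.7  103.2    6.8 -179.7] [-18.7 -24.7 -30.5  -5.8 -10.2   0.1] [-0.016  0.118 -0.993]
```

Request:
play_rows --steps '[[[-0.0133, 0.0374, 0, 0], [-0.0133, 0.0374, 0, 0], [-0.0133, 0.0374, 0, 0], [-0.0133, 0.0374, 0, 0], [0, 0, 0, 0]]]'

```text
time: 8.02
ee_pos: [0.4327, 0.0051, 0.2511]
tcp_rot: [-176.8, 0.4, -2.0]
wrist_force: [-0.8, -0.3, -0.6]
opening: 0.0003
grasp_force: 0.0
```

```bash
python3 -c "
from s import *
jig(); o=bot.get_obs(); print(o['q'].round(1),o['qd'].round(1), R.from_euler('xyz',o['tcp_rot'],degrees=True).as_matrix()[:,2].round(3))"
```

```text
t 8.02 jig [ -70.5 -138.8] z 251.1 rot [-176.8     0.41   -2.03] F jig [-0.7 -0.4] -0.6 open 0.0003
[  -1.7   -8.8    3.2  102.4    3.2 -179.7] [ 1.7  2.2  2.3 -1.1  2.2 -0.5] [-0.005  0.056 -0.998]
```

Request:
play_rows --steps '[[[-0.0133, 0.0374, 0, 0], [-0.0133, 0.0374, 0, 0], [-0.0133, 0.0374, 0, 0], [-0.005, 0.015, 0, 0], [0, 0, 0, 0]]]'

```text
time: 8.43
ee_pos: [0.3878, -0.0447, 0.2468]
tcp_rot: [-180.0, 0.4, -6.8]
wrist_force: [0.1, 0.9, 0.1]
opening: 0.0001
grasp_force: 0.0
```

```bash
python3 -c "
from s import *
jig(); o=bot.get_obs(); print(o['q'].round(1),o['qd'].round(1), R.from_euler('xyz',o['tcp_rot'],degrees=True).as_matrix()[:,2].round(3))"
```

```text
t 8.43 jig [-110.3 -192.6] z 246.8 rot [-179.99    0.39   -6.77] F jig [-0.   0.9] 0.1 open 0.0001
[  -6.6  -14.5   -1.9  103.     0.  -179.8] [ 1.2  1.5  0.9 -1.   1.1 -0.7] [-0.007  0.001 -1.   ]
```

The lean is gone. Now the half turn to yaw 174.5°.

Request:
play_rows --steps '[[[0, 0, 0, 0.1248], [0, 0, 0, 0.1248], [0, 0, 0, 0.1248], [0, 0, 0, 0.1248], [0, 0, 0, 0.1248]]]'

```text
time: 8.85
ee_pos: [0.3891, -0.0436, 0.2462]
tcp_rot: [179.8, 0.4, -42.7]
wrist_force: [0.2, -0.2, 0.6]
opening: 0.0002
grasp_force: 0.0
```

Request:
play_rows --steps '[[[0, 0, 0, 0.1248], [0, 0, 0, 0.1248], [0, 0, 0, 0.1248], [0, 0, 0, 0.1248], [0, 0, 0, 0.1248]]]'

```text
time: 9.27
ee_pos: [0.3891, -0.0436, 0.2462]
tcp_rot: [179.6, 0.2, -78.5]
wrist_force: [0.7, 0.4, -0.0]
opening: -0.0
grasp_force: 0.0
```

Request:
play_rows --steps '[[[0, 0, 0, 0.1248], [0, 0, 0, 0.1248], [0, 0, 0, 0.1248], [0, 0, 0, 0.1248], [0, 0, 0, 0.1248]]]'

```text
time: 9.68
ee_pos: [0.3891, -0.0436, 0.2462]
tcp_rot: [179.6, -0.1, -114.2]
wrist_force: [1.2, 1.1, 0.9]
opening: -0.0002
grasp_force: 0.0
```

Request:
play_rows --steps '[[[0, 0, 0, 0.1248], [0, 0, 0, 0.1248], [0, 0, 0, 0.1248], [0, 0, 0, 0.1248], [0, 0, 0, 0.1248]]]'

```text
time: 10.1
ee_pos: [0.3891, -0.0436, 0.2462]
tcp_rot: [179.7, -0.3, -150.0]
wrist_force: [0.1, -0.4, 0.3]
opening: -0.0003
grasp_force: 0.0
```

Request:
play_rows --steps '[[[0, 0, 0, 0.1248], [0, 0, 0, 0.1248], [0, 0, 0, 0.1248], [0, 0, 0, 0.1248], [0, 0, 0, 0.1248]]]'

```text
time: 10.52
ee_pos: [0.3892, -0.0436, 0.2462]
tcp_rot: [179.9, -0.4, 174.3]
wrist_force: [0.9, 0.7, 0.1]
opening: -0.0
grasp_force: 0.0
```

Request:
play_rows --steps '[[[0, 0, 0, 0], [-0.008, 0.03, 0, 0], [-0.008, 0.03, 0, 0], [-0.008, 0.03, 0, 0], [-0.008, 0.03, 0, 0]]]'

```text
time: 10.93
ee_pos: [0.432, 0.0742, 0.2461]
tcp_rot: [179.9, -0.4, 174.9]
wrist_force: [0.5, 0.3, -0.1]
opening: 0.0001
grasp_force: 0.0
```

```bash
python3 -c "
from s import *
jig(); o=bot.get_obs(); print(o['q'].round(1),o['qd'].round(1), R.from_euler('xyz',o['tcp_rot'],degrees=True).as_matrix()[:,2].round(3))"
```

```text
t 10.93 jig [-77.7 -70.1] z 246.1 rot [179.94  -0.44 174.89] F jig [0.4 0.3] -0.1 open 0.0001
[  9.6  -8.2   3.3 101.9   0.2  14.7] [43.7 23.6 20.2 -3.3  0.3 42.9] [-0.008  0.002 -1.   ]
```

Request:
play_rows --steps '[[[-0.0118, 0.0328, 0, 0], [-0.0118, 0.0328, 0, 0], [-0.0118, 0.0328, 0, 0], [-0.0118, 0.0328, 0, 0], [-0.0118, 0.0328, 0, 0]]]'

```text
time: 11.35
ee_pos: [0.5059, 0.2327, 0.2453]
tcp_rot: [179.9, -0.5, 174.9]
wrist_force: [1.4, -0.8, 0.2]
opening: 0.0
grasp_force: 0.0
```

Request:
play_rows --steps '[[[-0.0118, 0.0328, 0, 0], [-0.0118, 0.0328, 0, 0], [-0.0118, 0.0328, 0, 0], [-0.0118, 0.0328, 0, 0], [0, 0, 0, 0]]]'

```text
time: 11.77
ee_pos: [0.566, 0.3622, 0.2393]
tcp_rot: [-179.9, -0.8, 175.1]
wrist_force: [-0.2, -0.5, -1.7]
opening: 0.0
grasp_force: 0.0
```

Request:
play_rows --steps '[[[0, 0, 0.035, 0], [0, 0, 0.035, 0], [0, 0, 0.035, 0], [0, 0, 0.025, 0], [0, 0, 0, 0]]]'

```text
time: 12.18
ee_pos: [0.5609, 0.3557, 0.1083]
tcp_rot: [-179.7, -0.9, 174.9]
wrist_force: [-1.3, -0.5, -1.3]
opening: -0.0001
grasp_force: 0.0
```

```bash
python3 -c "
from s import *
jig(); o=bot.get_obs(); print(o['q'].round(1),R.from_euler('xyz',o['tcp_rot'],degrees=True).as_matrix()[:,2].round(3))
c=bot.camera('scene'); cv2.imwrite('pics/s1.png',cv2.resize(c['img'][140:350,100:380],None,fx=2.8,fy=2.8))"
```

```text
t 12.18 jig [ 23.6 222.5] z 108.3 rot [-179.72   -0.91  174.89] F jig [-1.2 -0.6] -1.3 open -0.0001
[32.2 21.2 20.  89.6  0.3 37.3] [-0.016 -0.003 -1.   ]
```

View pics/s1.png

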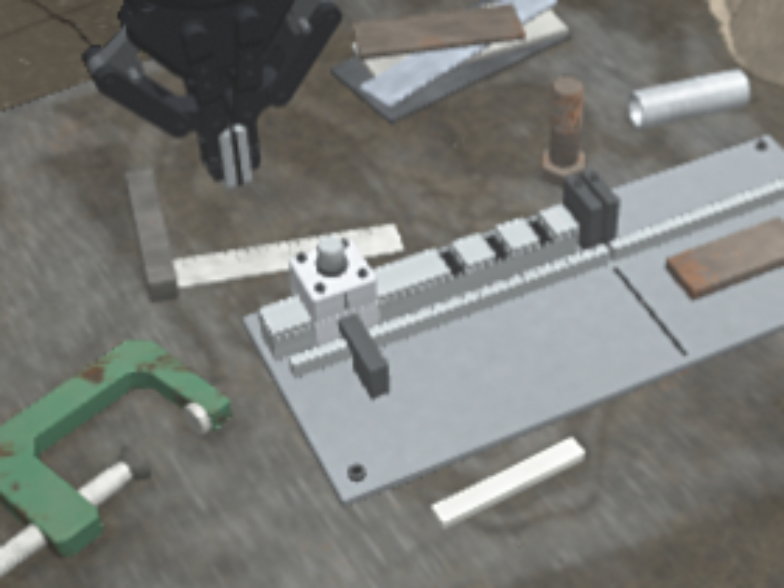

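Gripper is above and left of the carriage at crop (235,185); carriage (335,270), all clear. Lowering to face height.

Request:
play_rows --steps '[[[-0.004, 0, 0.03, 0], [0, 0, 0.022, 0], [0, 0, 0.011, 0], [0, 0, 0, 0], [0, 0, 0, 0]]]'

```text
time: 12.65
ee_pos: [0.5674, 0.3566, 0.0539]
tcp_rot: [179.9, -0.4, 174.7]
wrist_force: [0.1, 0.0, 1.1]
opening: -0.0
grasp_force: 0.0
```

Request:
play_rows --steps '[[[0, -0.003, 0, 0], [0, -0.003, 0, 0], [0, -0.003, 0, 0], [0, -0.003, 0, 0], [0, -0.003, 0, 0]]]'

```text
time: 13.07
ee_pos: [0.5657, 0.3409, 0.0529]
tcp_rot: [180.0, -0.4, 174.7]
wrist_force: [0.3, -0.5, -0.4]
opening: 0.0001
grasp_force: 0.0
```

```bash
python3 s.py
```

```text
t 13.07 jig [ 29.8 208.2] z 52.9 rot [179.96  -0.42 174.66] F jig [ 0.4 -0.5] -0.4 open 0.0001
```

Request:
play_rows --steps '[[[0, 0, 0.005, 0], [0, 0, 0.004, 0], [0, -0.002, 0, 0], [0, -0.002, 0, 0], [0, 0, 0, 0]]]'

```text
time: 13.48
ee_pos: [0.5649, 0.3369, 0.0431]
tcp_rot: [180.0, -0.5, 174.7]
wrist_force: [-0.1, -0.6, 0.2]
opening: 0.0003
grasp_force: 0.0
```

Request:
play_rows --steps '[[[0, -0.002, 0, 0], [0, -0.002, 0, 0], [0, -0.002, 0, 0], [0, -0.002, 0, 0], [0, -0.002, 0, 0]]]'

```text
time: 13.9
ee_pos: [0.5642, 0.327, 0.0433]
tcp_rot: [180.0, -0.5, 174.7]
wrist_force: [0.6, -0.2, -0.8]
opening: -0.0001
grasp_force: 0.0
```

```bash
python3 s.py
```

```text
t 13.9 jig [ 29.6 194.3] z 43.3 rot [179.98  -0.45 174.67] F jig [ 0.6 -0.1] -0.8 open -0.0001
```

Request:
play_rows --steps '[[[0, -0.002, 0, 0], [0, -0.002, 0, 0], [0, -0.002, 0, 0], [0, -0.002, 0, 0], [0, -0.002, 0, 0]]]'

```text
time: 14.32
ee_pos: [0.5632, 0.3171, 0.0433]
tcp_rot: [180.0, -0.5, 174.7]
wrist_force: [1.4, -0.3, -0.1]
opening: 0.0
grasp_force: 0.0
```

Request:
play_rows --steps '[[[0, -0.004, 0, 0], [0, -0.004, 0, 0], [0, -0.004, 0, 0], [0, -0.004, 0, 0], [0, -0.004, 0, 0]]]'

```text
time: 14.73
ee_pos: [0.5613, 0.2969, 0.0433]
tcp_rot: [180.0, -0.5, 174.7]
wrist_force: [-0.1, 0.2, 0.2]
opening: -0.0001
grasp_force: 0.0
```

```bash
python3 -c "
from s import *
jig()
c=bot.camera('scene'); cv2.imwrite('pics/s2.png',cv2.resize(c['img'][140:350,100:380],None,fx=2.8,fy=2.8))"
```

```text
t 14.73 jig [ 29.6 164. ] z 43.3 rot [179.98  -0.46 174.66] F jig [-0.1  0.2] 0.2 open -0.0001
```

View pics/s2.png

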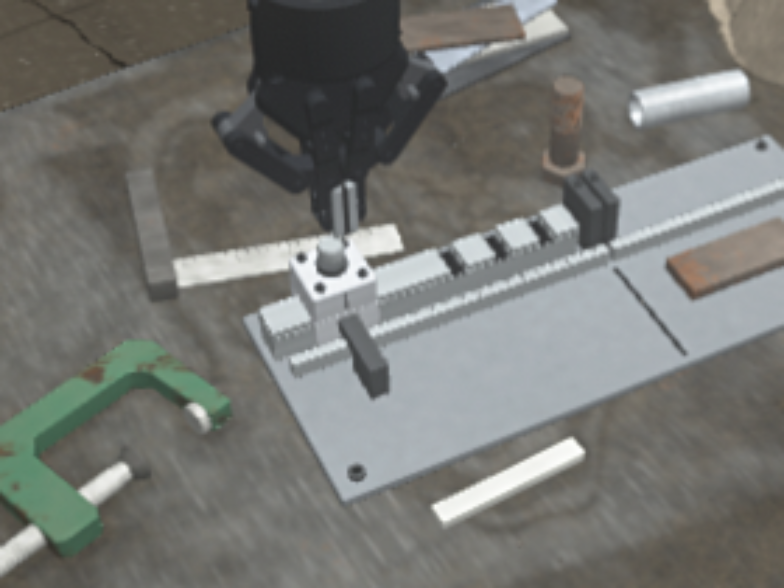

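The fingers look to be behind the carriage at crop (340,210), and the carriage has not moved. I'll check the jig frame in the scene camera.

```bash
python3 -c "
from s import *
import pickle
c=pickle.load(open('scene0.pkl','rb'))
th=np.radians(-5.5);Rm=np.array([[np.cos(th),-np.sin(th)],[np.sin(th),np.cos(th)]])
def W(p): return np.r_[(Rm@np.array(p[:2])+[516.1,136.5])/1000,p[2]/1000]
n={'plateFL':(-90,219,8),'plateBL':(60,219,8),'plunger':(28,170,75),'mid':(28,66,32),'nose':(-35,164,34)}
for k,p in n.items():
  u=proj(c,[W(p)])[0]; print(k,u.round(1),((u-[100,140])*2.8).round())
u=proj(c,[bot.get_obs()['ee_pos']])[0]; print('tcp',((u-[100,140])*2.8).round())
t=pickle.load(open('top0.pkl','rb')); print(rot(c).round(3),rot(t).round(3))
"
```

```text
plateFL [222.  317.5] [342. 497.]
plateBL [185.9 251.7] [240. 313.]
plunger [218.5 225.3] [332. 239.]
mid [276.8 224.7] [495. 237.]
nose [239.6 268.5] [391. 360.]
tcp [344. 273.]
[[-0.546 -0.569  0.614]
 [-0.838  0.356 -0.414]
 [ 0.017 -0.741 -0.671]] [[ 0.029 -0.991  0.134]
 [-1.    -0.027  0.013]
 [-0.01  -0.135 -0.991]]
```

```bash
python3 -c "
from s import *
c=bot.camera('scene');t=bot.camera('top')
u=proj(c,[[.5609,.3557,.1083],[.5613,.2969,.0433],[.5613,.2969,.0833]]); print(((u-[100,140])*2.8).round())
e=bot.get_obs()['ee_pos']; u=proj(t,[e])[0].astype(int); print(u, bot.get_obs()['q'].round(2))
a=cv2.resize(t['img'][165:275,195:335],None,fx=5,fy=5,interpolation=cv2.INTER_CUBIC); cv2.circle(a,tuple(int(x) for x in (proj(t,[e])[0]-[195,165])*5),4,(0,0,255),-1)
cv2.imwrite('pics/t2.png',a)"
```

```text
[[241. 229.]
 [343. 274.]
 [340. 223.]]
[240 211] [27.74 16.68  7.09 80.77  0.27 33.11]
```

View pics/t2.png

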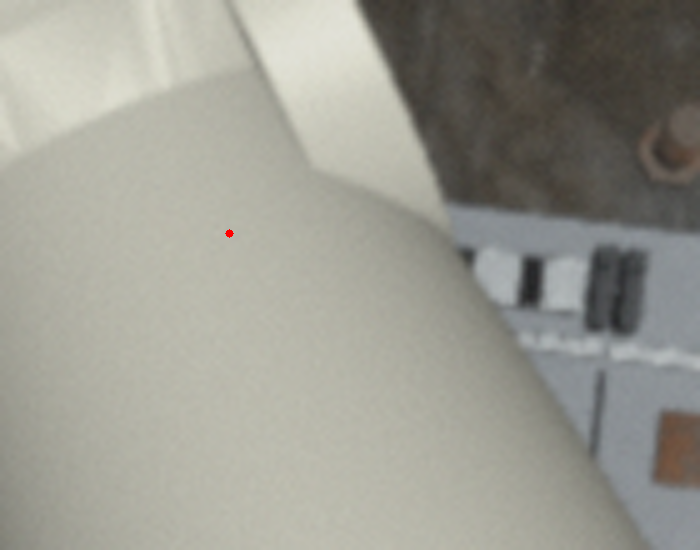

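The fingertips seem about 35 mm off from the reported TCP: they show at crop (340,228) but should be at (343,274). I'll use the wrist camera to settle this.

```bash
python3 -c "
from s import *
w=bot.camera('wrist'); im=w['img'].copy(); e=bot.get_obs()['ee_pos']
print(w['xyz'],w['attitude'],w['vfov'],e)
th=np.radians(-5.5);Rm=np.array([[np.cos(th),-np.sin(th)],[np.sin(th),np.cos(th)]])
def W(p): return np.r_[(Rm@np.array(p[:2])+[516.1,136.5])/1000,p[2]/1000]
for p,col in [((9,190,56),(0,0,255)),((47,190,56),(0,0,255)),((9,150,56),(0,0,255)),((47,150,56),(0,0,255)),((28,170,75),(0,255,255)),((28,96,32),(255,0,0)),((28,66,32),(255,0,0)),((28,36,32),(255,0,0))]:
  u=proj(w,[W(p)])[0]; print(p,u.round()); 
  if abs(u).max()<2000: cv2.circle(im,tuple(int(v) for v in u),4,col,-1)
u=proj(w,[e,e+[0,0,.04]]); print(u)
for v in u: cv2.circle(im,tuple(int(q) for q in v),4,(0,255,0),-1)
c=bot.camera('scene'); s=cv2.resize(c['img'][160:280,160:240],(240,360),interpolation=cv2.INTER_CUBIC)
o=np.zeros((420,800,3),np.uint8); o[:,:560]=im; o[:360,560:]=s; cv2.imwrite('pics/w3.png',o)"
```

```text
[0.49359722 0.30300492 0.2255553 ] [ 1.64281731e+02 -1.11803477e-01  8.46714498e+01] 60.46240125412966 [0.56144752 0.29729256 0.04336932]
(9, 190, 56) [333. 207.]
(47, 190, 56) [330. 277.]
(9, 150, 56) [252. 207.]
(47, 150, 56) [253. 277.]
(28, 170, 75) [293. 258.]
(28, 96, 32) [161. 227.]
(28, 66, 32) [110. 227.]
(28, 36, 32) [ 61. 226.]
[[280.79150494 237.42734499]
 [281.08982847 269.89460235]]
```

View pics/w3.png

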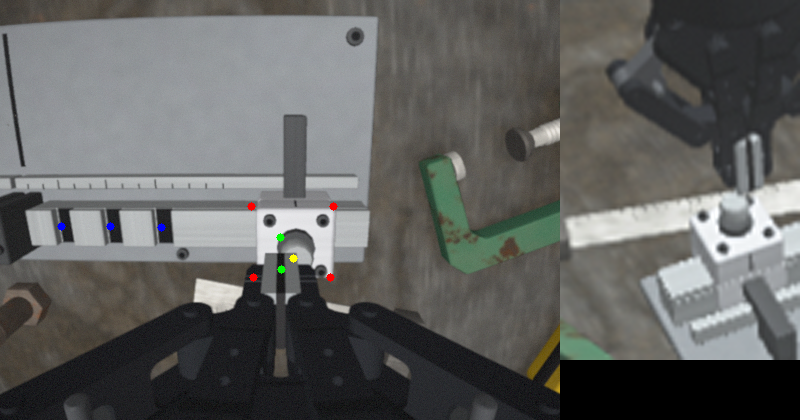

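```bash
python3 -c "
from s import *
c=bot.camera('scene');w=bot.camera('wrist')
def P(c):
  M=rot(c).T; return np.c_[M,-M@np.array(c['xyz'])]
for su,wu in [((222.7,222.7),(281,253)),((222.7,221),(281,255)),((222,224),(281,251))]:
  n=lambda c,u:cv2.undistortPoints(np.array(u,float).reshape(1,1,2),K(c),np.array(c['D'],float)).reshape(2,1)
  X=cv2.triangulatePoints(P(c),P(w),n(c,su),n(w,wu)); X=(X[:3]/X[3]).ravel(); print(X.round(4), 'reproj',proj(c,[X])[0].round(1),proj(w,[X])[0].round(1))
jig()"
```

```text
[0.5534 0.2986 0.0838] reproj [222.8 222.7] [281.3 253.2]
[0.5526 0.2987 0.0882] reproj [222.9 221. ] [281.5 255.4]
[0.5544 0.2989 0.0803] reproj [222.4 224.1] [282.3 251.9]
t 15.08 jig [ 29.6 164.6] z 43.2 rot [179.98  -0.46 174.68] F jig [0.4 0.5] 0.6 open 0.0002
```

Triangulation puts the true fingertips about 40 mm above the reported TCP, at z ≈ 83, so they passed over the plunger. The state gives a tool point about 40 mm beyond the real tips. I'll go back and descend further while watching the force.

Request:
play_rows --steps '[[[0, 0.01, -0.005, 0], [0, 0.015, 0, 0], [0, 0.015, 0, 0], [0, 0.015, 0, 0], [0, 0.01, 0, 0]]]'

```text
time: 15.5
ee_pos: [0.5675, 0.3642, 0.0485]
tcp_rot: [179.9, -0.4, 174.7]
wrist_force: [-0.5, -0.9, -0.5]
opening: 0.0001
grasp_force: 0.0
```

Request:
play_rows --steps '[[[0, 0, 0, 0], [0, 0, 0.012, 0], [0, 0, 0.012, 0], [0, 0, 0.01, 0], [0, 0, 0, 0]]]'

```text
time: 15.92
ee_pos: [0.5657, 0.3605, 0.0106]
tcp_rot: [-179.8, -0.7, 174.6]
wrist_force: [-0.7, 0.1, -0.5]
opening: -0.0002
grasp_force: 0.0
```

```bash
python3 s.py
```

```text
t 15.92 jig [ 27.9 227.7] z 10.6 rot [-179.85   -0.68  174.62] F jig [-0.7  0. ] -0.5 open -0.0002
```

Request:
play_rows --steps '[[[0, 0, 0.006, 0], [0, -0.004, 0, 0], [0, -0.004, 0, 0], [0, -0.004, 0, 0], [0, -0.003, 0, 0]]]'

```text
time: 16.33
ee_pos: [0.566, 0.3467, 0.0089]
tcp_rot: [180.0, -0.4, 174.6]
wrist_force: [-0.4, 0.2, -0.9]
opening: -0.0002
grasp_force: 0.0
```

Request:
play_rows --steps '[[[0, -0.002, 0, 0], [0, -0.002, 0, 0], [0, -0.002, 0, 0], [0, -0.002, 0, 0], [0, -0.002, 0, 0]]]'

```text
time: 16.75
ee_pos: [0.5648, 0.3372, 0.0083]
tcp_rot: [180.0, -0.5, 174.7]
wrist_force: [0.0, 0.0, 0.2]
opening: 0.0001
grasp_force: 0.0
```

```bash
python3 -c "
from s import *
jig()
w=bot.camera('wrist');cv2.imwrite('pics/w4.png',w['img'])
im=w['img'][150:330,150:420]"
```

```text
t 16.75 jig [ 29.2 204.4] z 8.3 rot [179.98  -0.46 174.67] F jig [0. 0.] 0.2 open 0.0001
```

View pics/w4.png

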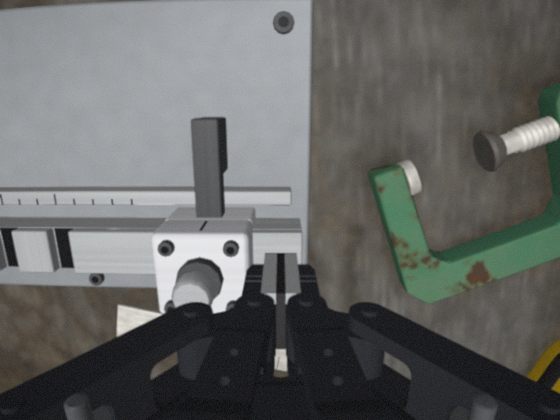

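The wrist view shows the fingers (281,275) just beside the carriage's push face (252,270), at the right height. Pushing.

Request:
play_rows --steps '[[[0, -0.001, 0.002, 0], [0, -0.0015, 0, 0], [0, -0.0015, 0, 0], [0, -0.0015, 0, 0], [0, -0.0015, 0, 0]]]'

```text
time: 17.22
ee_pos: [0.5647, 0.332, 0.0071]
tcp_rot: [179.8, -0.4, 174.7]
wrist_force: [0.4, 6.8, 2.9]
opening: 0.0001
grasp_force: 3.5
```

Request:
play_rows --steps '[[[0, -0.002, 0, 0], [0, -0.002, 0, 0], [0, -0.002, 0, 0], [0, -0.002, 0, 0], [0, -0.002, 0, 0]]]'

```text
time: 17.63
ee_pos: [0.5637, 0.3221, 0.0071]
tcp_rot: [179.8, -0.4, 174.7]
wrist_force: [-0.3, 6.7, 3.8]
opening: -0.0003
grasp_force: 3.8
```

```bash
python3 -c "
from s import *
jig()
c=bot.camera('scene');cv2.imwrite('pics/s5.png',cv2.resize(c['img'][150:300,150:350],(800,600)))"
```

```text
t 17.63 jig [ 29.6 189.3] z 7.1 rot [179.79  -0.39 174.73] F jig [-0.9  6.6] 3.8 open -0.0003
```

Request:
play_rows --steps '[[[0, -0.004, 0, 0], [0, -0.004, 0, 0], [0, -0.004, 0, 0], [0, -0.004, 0, 0], [0, -0.004, 0, 0]]]'

```text
time: 18.1
ee_pos: [0.5618, 0.302, 0.007]
tcp_rot: [179.8, -0.4, 174.7]
wrist_force: [0.4, 8.2, 4.1]
opening: -0.0002
grasp_force: 4.3
```

Request:
play_rows --steps '[[[0, -0.004, 0, 0], [0, -0.004, 0, 0], [0, -0.004, 0, 0], [0, -0.004, 0, 0], [0, -0.004, 0, 0]]]'

```text
time: 18.52
ee_pos: [0.5599, 0.282, 0.007]
tcp_rot: [179.8, -0.4, 174.7]
wrist_force: [0.4, 6.8, 2.4]
opening: 0.0
grasp_force: 4.1
```

```bash
cat > pl.py <<'E'
from s import *
jig(); c=bot.camera('scene'); im=c['img']
th=np.radians(-5.5);Rm=np.array([[np.cos(th),-np.sin(th)],[np.sin(th),np.cos(th)]])
import sys
cv2.imwrite(sys.argv[1],cv2.resize(im[150:300,150:350],(800,600),interpolation=cv2.INTER_CUBIC))
# nose dark blob tip: pixels dark on plate in front of fence -> jig y via ray at z=.034
hsv=cv2.cvtColor(im,cv2.COLOR_BGR2GRAY)
v,u=np.mgrid[:420,:560]; X=ray(c,np.c_[u.ravel(),v.ravel()],.034)[:,:2]*1000; J=((X-[516.1,136.5])@Rm).reshape(420,560,2)
m=(hsv<95)&(J[...,0]>-35)&(J[...,0]<-12)&(J[...,1]>15)&(J[...,1]<200)
print('nose top y percentiles',np.percentile(J[m][:,1],[2,10,50,90,98]).round(1),m.sum())
E
python3 pl.py pics/s5.png
```

```text
t 18.52 jig [ 29.7 149.1] z 7.0 rot [179.8   -0.4  174.73] F jig [-0.3  6.8] 2.4 open 0.0
nose top y percentiles [ 16.8 123.1 125.9 130.  131.2] 45
```

View pics/s5.png

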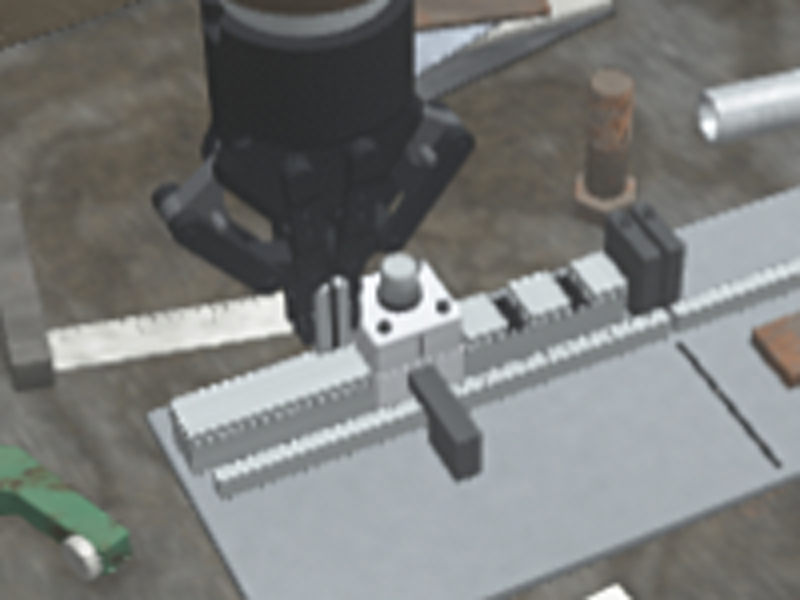

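Finger at crop (335,320) is pushing the carriage, whose plunger head is at (400,262). The outer notch is still under the carriage. Working out the plunger's jig y from that pixel.

```bash
python3 -c "
from s import *
import pickle
c=pickle.load(open('scene0.pkl','rb'))
th=np.radians(-5.5);Rm=np.array([[np.cos(th),-np.sin(th)],[np.sin(th),np.cos(th)]])
print(((ray(c,[(250,215.5),(218.3,227)],.075)[:,:2]*1000-[516.1,136.5])@Rm).round(1))"
```

```text
[[ 26.4 116.1]
 [ 24.6 171.7]]
```

Request:
play_rows --steps '[[[0, -0.003, 0, 0], [0, -0.003, 0, 0], [0, -0.003, 0, 0], [0, -0.003, 0, 0], [0, -0.002, 0, 0]]]'

```text
time: 18.98
ee_pos: [0.5583, 0.2665, 0.0064]
tcp_rot: [180.0, -0.4, 174.7]
wrist_force: [1.3, 0.8, 2.5]
opening: 0.0002
grasp_force: 1.0
```

Request:
play_rows --steps '[[[0, -0.0006, 0, 0], [0, -0.0004, 0, 0], [0, -0.0004, 0, 0], [0, -0.0004, 0, 0], [0, -0.0004, 0, 0]]]'

```text
time: 19.4
ee_pos: [0.5578, 0.2642, 0.006]
tcp_rot: [-180.0, -0.5, 174.7]
wrist_force: [1.3, 0.3, -0.8]
opening: -0.0001
grasp_force: 0.0
```

Request:
play_rows --steps '[[[0, -0.0004, 0, 0], [0, -0.0004, 0, 0], [0, -0.0004, 0, 0], [0, -0.0004, 0, 0], [0, -0.0004, 0, 0]]]'

```text
time: 19.82
ee_pos: [0.5578, 0.2627, 0.0063]
tcp_rot: [179.9, -0.5, 174.7]
wrist_force: [-0.2, 3.2, -0.9]
opening: 0.0001
grasp_force: 1.2
```

Request:
play_rows --steps '[[[0, -0.0004, 0, 0], [0, -0.0004, 0, 0], [0, -0.0004, 0, 0], [0, -0.0004, 0, 0], [0, -0.0004, 0, 0]]]'

```text
time: 20.23
ee_pos: [0.5577, 0.2618, 0.0063]
tcp_rot: [179.8, -0.5, 174.7]
wrist_force: [0.8, 9.9, -3.3]
opening: -0.0003
grasp_force: 4.1
```

Request:
play_rows --steps '[[[0, -0.0004, 0, 0], [0, -0.0004, 0, 0], [0, -0.0004, 0, 0], [0, -0.0004, 0, 0], [0, -0.0004, 0, 0]]]'

```text
time: 20.65
ee_pos: [0.5577, 0.2613, 0.0064]
tcp_rot: [179.7, -0.4, 174.8]
wrist_force: [2.0, 16.4, -4.2]
opening: -0.0003
grasp_force: 6.8
```

```bash
python3 s.py
```

```text
t 20.65 jig [ 29.4 128.2] z 6.4 rot [179.69  -0.45 174.77] F jig [ 0.5 16.5] -4.2 open -0.0003
```

The carriage is in the outer notch: force dropped to zero, then rose to 16 N, with tool contact at jig y ≈ 129.8. The middle notch should come at tool y ≈ 99.8. Pushing on through.

Request:
play_rows --steps '[[[0, -0.001, 0, 0], [0, -0.001, 0, 0], [0, -0.001, 0, 0], [0, -0.001, 0, 0], [0, -0.001, 0, 0]]]'

```text
time: 21.07
ee_pos: [0.5571, 0.2559, 0.0065]
tcp_rot: [179.8, -0.4, 174.8]
wrist_force: [0.7, 4.8, -0.2]
opening: -0.0001
grasp_force: 2.0
```

Request:
play_rows --steps '[[[0, -0.001, 0, 0], [0, -0.001, 0, 0], [0, -0.001, 0, 0], [0, -0.001, 0, 0], [0, -0.001, 0, 0]]]'

```text
time: 21.48
ee_pos: [0.5565, 0.2487, 0.0064]
tcp_rot: [179.9, -0.5, 174.7]
wrist_force: [-0.6, 5.2, -0.2]
opening: -0.0002
grasp_force: 2.6
```

```bash
python3 s.py
```

```text
t 21.48 jig [ 29.5 115.5] z 6.4 rot [179.94  -0.46 174.67] F jig [-1.1  5.1] -0.2 open -0.0002
```

Request:
play_rows --steps '[[[0, -0.0016, 0, 0], [0, -0.0016, 0, 0], [0, -0.0016, 0, 0], [0, -0.0016, 0, 0], [0, -0.0016, 0, 0]]]'

```text
time: 21.9
ee_pos: [0.5558, 0.2409, 0.0064]
tcp_rot: [179.9, -0.5, 174.7]
wrist_force: [-0.7, 6.7, 0.3]
opening: 0.0002
grasp_force: 3.0
```

Request:
play_rows --steps '[[[0, -0.0005, 0, 0], [0, -0.0005, 0, 0], [0, -0.0005, 0, 0], [0, -0.0005, 0, 0], [0, -0.0005, 0, 0]]]'

```text
time: 22.32
ee_pos: [0.5555, 0.2381, 0.0064]
tcp_rot: [179.9, -0.5, 174.7]
wrist_force: [0.1, 5.7, 1.2]
opening: -0.0
grasp_force: 2.6
```

```bash
python3 s.py
```

```text
t 22.32 jig [ 29.5 104.9] z 6.4 rot [179.94  -0.46 174.67] F jig [-0.5  5.7] 1.2 open -0.0
```

Request:
play_rows --steps '[[[0, -0.0004, 0, 0], [0, -0.0004, 0, 0], [0, -0.0004, 0, 0], [0, 0, 0, 0], [0, 0, 0, 0]]]'

```text
time: 22.73
ee_pos: [0.5554, 0.2363, 0.0062]
tcp_rot: [-180.0, -0.5, 174.6]
wrist_force: [0.4, -0.0, 0.8]
opening: 0.0001
grasp_force: 0.3
```

Force has dropped to zero, so the plunger has gone in. I'll advance gently to touch and confirm it is seated.

Request:
play_rows --steps '[[[0, -0.0005, 0, 0], [0, -0.0005, 0, 0], [0, -0.0005, 0, 0], [0, 0, 0, 0], [0, 0, 0, 0]]]'

```text
time: 23.15
ee_pos: [0.5552, 0.235, 0.0061]
tcp_rot: [-180.0, -0.5, 174.7]
wrist_force: [-1.6, -0.4, 0.4]
opening: 0.0002
grasp_force: 0.0
```

Request:
play_rows --steps '[[[0, -0.0005, 0, 0], [0, -0.0004, 0, 0], [0, -0.0004, 0, 0], [0, 0, 0, 0], [0, 0, 0, 0]]]'

```text
time: 23.57
ee_pos: [0.5551, 0.234, 0.0062]
tcp_rot: [180.0, -0.5, 174.7]
wrist_force: [0.1, -0.6, 0.2]
opening: 0.0003
grasp_force: 0.0
```

Seated. Backing off, lifting and moving over beyond the bar's right end.

Request:
play_rows --steps '[[[0, 0.007, 0, 0], [0, 0.008, 0, 0], [0, 0, -0.025, 0], [0, 0, -0.035, 0], [0, 0, -0.03, 0]]]'

```text
time: 23.98
ee_pos: [0.5568, 0.2496, 0.0973]
tcp_rot: [180.0, -0.5, 174.7]
wrist_force: [0.5, -0.5, 0.2]
opening: 0.0003
grasp_force: 0.0
```

Request:
play_rows --steps '[[[0.008, -0.03, 0, 0], [0.008, -0.032, 0, 0], [0.008, -0.032, 0, 0], [0.008, -0.032, 0, 0], [0.008, -0.032, 0, 0]]]'

```text
time: 24.4
ee_pos: [0.5023, 0.0948, 0.0966]
tcp_rot: [180.0, -0.4, 174.7]
wrist_force: [0.8, -0.5, -0.6]
opening: -0.0002
grasp_force: 0.0
```

Request:
play_rows --steps '[[[0.008, -0.033, 0, 0], [0.008, -0.033, 0, 0], [0.008, -0.03, 0, 0], [0, 0, 0, 0], [0, 0, 0, 0]]]'

```text
time: 24.82
ee_pos: [0.4701, 0.0013, 0.0971]
tcp_rot: [180.0, -0.4, 174.5]
wrist_force: [-0.4, 0.1, -0.0]
opening: 0.0003
grasp_force: 0.0
```

```bash
python3 -c "
from s import *
jig(); print(bot.get_obs()['q'].round(1))"
```

```text
t 24.82 jig [ -32.8 -139. ] z 97.1 rot [179.96  -0.4  174.53] F jig [-0.4  0.1] -0.0 open 0.0003
[  0.1  -6.4 -11.7  85.1   0.1   5.6]
```

Request:
play_rows --steps '[[[0, 0, 0.03, 0], [0, 0, 0.035, 0], [0, 0, 0.03, 0], [0, 0, 0.015, 0], [0, 0, 0, 0]]]'

```text
time: 25.23
ee_pos: [0.4669, 0.0033, -0.017]
tcp_rot: [180.0, -0.8, 174.7]
wrist_force: [-0.8, -0.1, -0.4]
opening: -0.0001
grasp_force: 0.0
```

Request:
play_rows --steps '[[[0.0, 0, 0.003, 0], [0, 0, 0.002, 0], [0, 0, 0.002, 0], [0, 0, 0, 0], [0, 0, 0, 0]]]'

```text
time: 25.65
ee_pos: [0.4696, 0.0021, -0.0195]
tcp_rot: [180.0, -0.4, 174.7]
wrist_force: [-0.5, 0.1, -0.4]
opening: 0.0002
grasp_force: 0.0
```

```bash
python3 s.py
```

```text
t 25.65 jig [ -33.4 -138.2] z -19.5 rot [179.97  -0.39 174.67] F jig [-0.5  0. ] -0.4 open 0.0002
```

Request:
play_rows --steps '[[[0.0, 0, 0.002, 0], [0, 0, 0.002, 0], [0, 0, 0.002, 0], [0, 0, 0, 0], [0, 0, 0, 0]]]'

```text
time: 26.07
ee_pos: [0.4688, 0.002, -0.0265]
tcp_rot: [180.0, -0.5, 174.7]
wrist_force: [0.3, -0.0, -0.2]
opening: 0.0001
grasp_force: 0.0
```

Request:
play_rows --steps '[[[0.0, 0, 0.001, 0], [0, 0, 0.001, 0], [0, 0, 0, 0], [0, 0, 0, 0], [0, 0, 0, 0]]]'

```text
time: 26.48
ee_pos: [0.4689, 0.002, -0.0283]
tcp_rot: [180.0, -0.5, 174.7]
wrist_force: [-0.3, 0.3, 0.9]
opening: 0.0002
grasp_force: 0.0
```

```bash
python3 -c "
from s import *
jig()
c=bot.camera('scene');w=bot.camera('wrist');o=np.zeros((600,800,3),np.uint8)
o[:300,:400]=cv2.resize(w['img'],(400,300)); o[:300,400:]=cv2.resize(c['img'][150:300,240:440],(400,300)); o[300:,:]=cv2.resize(w['img'][150:300,80:480],(800,300))
cv2.imwrite('pics/c6.png',o)"
```

```text
t 26.48 jig [ -34.1 -138.4] z -28.3 rot [179.98  -0.46 174.67] F jig [-0.3  0.3] 0.9 open 0.0002
```

View pics/c6.png

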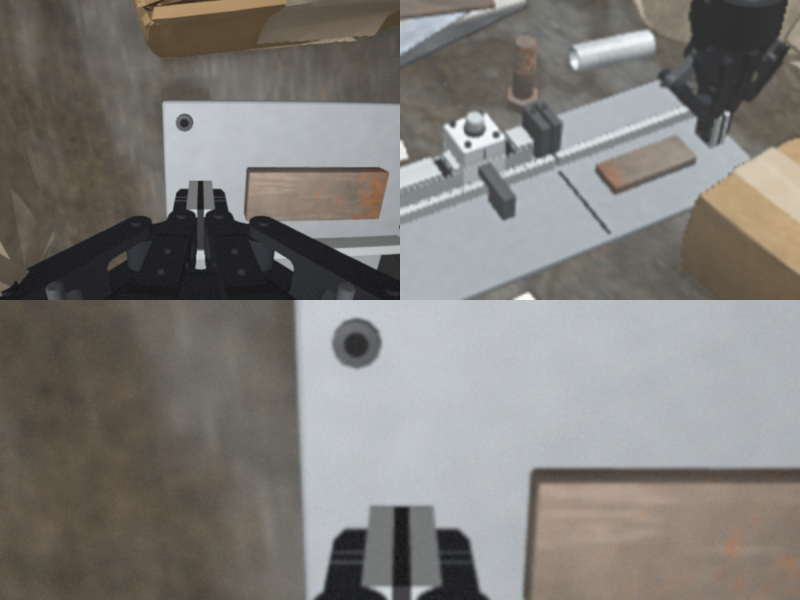

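Tenth and last picture: the carriage sits between the visible outer and inner notches, so it is in the middle one. The fingers are just right of the bar's end. I'll feel for the plate, then push by numbers.

Request:
play_rows --steps '[[[0.0, 0, 0.001, 0], [0, 0, 0.001, 0], [0, 0, 0, 0], [0, 0, 0, 0], [0, 0, 0, 0]]]'

```text
time: 27.0
ee_pos: [0.4689, 0.002, -0.0304]
tcp_rot: [180.0, -0.5, 174.7]
wrist_force: [-0.5, -0.4, 0.6]
opening: -0.0002
grasp_force: 0.0
```

Request:
play_rows --steps '[[[0.0, 0, 0.0005, 0], [0, 0, 0.0005, 0], [0, 0, 0, 0], [0, 0, 0, 0], [0, 0, 0, 0]]]'

```text
time: 27.42
ee_pos: [0.469, 0.002, -0.0309]
tcp_rot: [180.0, -0.4, 174.7]
wrist_force: [-2.2, 0.9, 4.9]
opening: 0.0002
grasp_force: 2.7
```

Plate felt at reported z −30.7, so the tips are 38.7 mm above the reported TCP. Raising 3 mm and pushing the bar to +y.

Request:
play_rows --steps '[[[0.001, 0, -0.002, 0], [0, 0.004, -0.001, 0], [0, 0.004, 0, 0], [0, 0.003, 0, 0], [0, 0.003, 0, 0]]]'

```text
time: 27.83
ee_pos: [0.4692, 0.0165, -0.0284]
tcp_rot: [180.0, -0.5, 174.7]
wrist_force: [0.2, 0.2, -0.3]
opening: 0.0002
grasp_force: 0.0
```

Request:
play_rows --steps '[[[0, 0.004, 0, 0], [0, 0.005, 0, 0], [0, 0.005, 0, 0], [0, 0.005, 0, 0], [0, 0.005, 0, 0]]]'

```text
time: 28.25
ee_pos: [0.4715, 0.0405, -0.0284]
tcp_rot: [180.0, -0.5, 174.7]
wrist_force: [0.3, -1.5, 0.5]
opening: -0.0001
grasp_force: 0.4
```

```bash
python3 s.py
```

```text
t 28.25 jig [-35.2 -99.8] z -28.4 rot [179.98  -0.47 174.67] F jig [ 0.5 -1.4] 0.5 open -0.0001
```

Request:
play_rows --steps '[[[0, 0.005, 0, 0], [0, 0.005, 0, 0], [0, 0.005, 0, 0], [0, 0.005, 0, 0], [0, 0.005, 0, 0]]]'

```text
time: 28.67
ee_pos: [0.4738, 0.0654, -0.0283]
tcp_rot: [180.0, -0.5, 174.7]
wrist_force: [-0.0, -1.3, -0.7]
opening: 0.0004
grasp_force: 0.4
```

Request:
play_rows --steps '[[[0, 0.005, 0, 0], [0, 0.005, 0, 0], [0, 0.005, 0, 0], [0, 0.005, 0, 0], [0, 0.004, 0, 0]]]'

```text
time: 29.08
ee_pos: [0.476, 0.0893, -0.0283]
tcp_rot: [180.0, -0.5, 174.7]
wrist_force: [0.0, -1.7, -0.8]
opening: 0.0
grasp_force: 0.4
```

Request:
play_rows --steps '[[[0, 0.002, 0, 0], [0, 0.002, 0, 0], [0, 0.001, 0, 0], [0, 0.001, 0, 0], [0, 0, 0, 0]]]'

```text
time: 29.5
ee_pos: [0.4766, 0.0948, -0.0283]
tcp_rot: [180.0, -0.5, 174.7]
wrist_force: [0.0, 0.1, -0.9]
opening: -0.0
grasp_force: 0.1
```

```bash
cat > b.py <<'E'
from s import *
jig(); th=np.radians(-5.5);Rm=np.array([[np.cos(th),-np.sin(th)],[np.sin(th),np.cos(th)]])
for n in ('scene','top','wrist'):
    c=bot.camera(n); im=c['img']; f=im.astype(int)
    v,u=np.mgrid[:420,:560]; X=ray(c,np.c_[u.ravel(),v.ravel()],.018)[:,:2]*1000; J=((X-[516.1,136.5])@Rm).reshape(420,560,2)
    m=((f[...,2]-f[...,0]>12)&(abs(J[...,0]+30)<58)&(J[...,1]>-135)&(J[...,1]<100)).astype(np.uint8)
    m=cv2.morphologyEx(m,cv2.MORPH_OPEN,np.ones((3,3))); cs,_=cv2.findContours(m,cv2.RETR_EXTERNAL,cv2.CHAIN_APPROX_NONE)
    if not cs: print(n,'none'); continue
    k=max(cs,key=cv2.contourArea); P=J[k[:,0,1],k[:,0,0]]
    r=cv2.minAreaRect(P.astype(np.float32)); print(n,len(k),'x',P[:,0].min().round(1),P[:,0].max().round(1),'y',P[:,1].min().round(1),P[:,1].max().round(1),'rect',np.round(r[0],1),np.round(r[1],1),round(r[2],1))
E
python3 b.py
```

```text
t 29.5 jig [-35.3 -45.3] z -28.3 rot [179.97  -0.46 174.67] F jig [0.  0.1] -0.9 open -0.0
scene 114 x -58.0 -21.9 y -31.7 55.2 rect [-38.9  12. ] [35.8 87.3] 2.0
top 190 x -39.9 28.0 y -134.3 -64.6 rect [ -6.  -99.4] [69.8 67.9] 89.9
wrist 554 x -53.5 -18.8 y -33.8 51.1 rect [-36.2   8.7] [34.3 84.9] 0.4
```

Bar spans y −32…53 and x −53…−19, nearly straight. Backing off, lifting and moving round to its front side.

Request:
play_rows --steps '[[[0, -0.006, 0, 0], [0, -0.004, -0.003, 0], [0, 0, -0.03, 0], [0, 0, -0.03, 0], [0.015, 0, 0, 0]]]'

```text
time: 30.07
ee_pos: [0.4652, 0.0859, 0.0404]
tcp_rot: [179.9, -0.0, 174.6]
wrist_force: [0.1, 0.3, 1.1]
opening: -0.0002
grasp_force: 0.0
```

Request:
play_rows --steps '[[[0.015, 0.02, 0, 0], [0.015, 0.024, 0, 0], [0.002, 0.022, 0, 0], [0, 0, 0, 0], [0, 0, 0, 0]]]'

```text
time: 30.48
ee_pos: [0.4354, 0.1551, 0.0354]
tcp_rot: [180.0, -0.4, 174.8]
wrist_force: [-0.6, -0.1, 0.5]
opening: -0.0
grasp_force: 0.0
```

```bash
python3 s.py
```

```text
t 30.48 jig [-82.1  10.8] z 35.4 rot [179.98  -0.44 174.76] F jig [-0.6 -0.1] 0.5 open -0.0
```

Request:
play_rows --steps '[[[0, 0, 0.02, 0], [0, 0, 0.025, 0], [0, 0, 0.01, 0], [0, 0, 0, 0], [0, 0, 0, 0]]]'

```text
time: 30.9
ee_pos: [0.4349, 0.1542, -0.0197]
tcp_rot: [-180.0, -0.5, 174.6]
wrist_force: [0.3, -0.5, -0.2]
opening: -0.0001
grasp_force: 0.0
```

```bash
python3 s.py
```

```text
t 30.9 jig [-82.5   9.8] z -19.7 rot [-180.     -0.51  174.62] F jig [ 0.3 -0.4] -0.2 open -0.0001
```

Request:
play_rows --steps '[[[0, 0, 0.005, 0], [0, 0, 0.0035, 0], [-0.003, 0, 0, 0], [-0.004, 0, 0, 0], [-0.004, 0, 0, 0]]]'

```text
time: 31.32
ee_pos: [0.4466, 0.1539, -0.028]
tcp_rot: [180.0, -0.4, 174.7]
wrist_force: [0.6, -0.3, 0.3]
opening: -0.0001
grasp_force: 0.0
```

Request:
play_rows --steps '[[[-0.004, 0, 0, 0], [-0.004, 0, 0, 0], [-0.004, 0, 0, 0], [-0.003, 0, 0, 0], [-0.003, 0, 0, 0]]]'

```text
time: 31.73
ee_pos: [0.464, 0.1521, -0.0287]
tcp_rot: [180.0, -0.5, 174.7]
wrist_force: [-1.6, 0.8, 0.9]
opening: -0.0002
grasp_force: 0.9
```

```bash
python3 b.py
```

```text
t 31.73 jig [-53.4  10.5] z -28.7 rot [179.98  -0.49 174.67] F jig [-1.6  0.6] 0.9 open -0.0002
scene 58 x -48.2 -12.3 y 18.7 55.1 rect [-30.1  37.3] [35.5 36.6] 1.9
top 153 x -87.9 -2.2 y -2.8 73.0 rect [-47.   36.3] [89.1 61.5] 14.7
wrist 109 x -44.6 -36.3 y 30.3 49.7 rect [-40.4  40. ] [19.4  8.2] 89.6
```

Request:
play_rows --steps '[[[-0.002, 0, 0, 0], [-0.002, 0, 0, 0], [-0.002, 0, 0, 0], [-0.001, 0, 0, 0], [-0.001, 0, 0, 0]]]'

```text
time: 32.3
ee_pos: [0.4719, 0.1514, -0.0287]
tcp_rot: [180.0, -0.5, 174.7]
wrist_force: [-1.9, 1.0, 0.2]
opening: 0.0
grasp_force: 0.6
```

Request:
play_rows --steps '[[[-0.0008, 0, 0, 0], [-0.0008, 0, 0, 0], [-0.0008, 0, 0, 0], [-0.0006, 0, 0, 0], [0, 0, 0, 0]]]'

```text
time: 32.72
ee_pos: [0.4738, 0.1512, -0.0288]
tcp_rot: [180.0, -0.6, 174.7]
wrist_force: [-6.1, 0.6, 3.2]
opening: 0.0
grasp_force: 3.2
```

```bash
python3 s.py
```

```text
t 32.72 jig [-43.5  10.6] z -28.8 rot [179.98  -0.57 174.68] F jig [-6.1 -0. ] 3.2 open 0.0
```

Request:
play_rows --steps '[[[-0.0005, 0, 0, 0], [-0.0005, 0, 0, 0], [0, 0, 0, 0], [0, 0, 0, 0], [0, 0, 0, 0]]]'

```text
time: 33.13
ee_pos: [0.4739, 0.1512, -0.0288]
tcp_rot: [180.0, -0.7, 174.7]
wrist_force: [-11.4, 0.7, 6.9]
opening: 0.0003
grasp_force: 5.7
```

Request:
play_rows --steps '[[[0.003, 0, 0, 0], [0.007, 0, 0, 0], [0.01, 0, -0.01, 0], [0, 0, -0.03, 0], [0, 0, -0.025, 0]]]'

```text
time: 33.55
ee_pos: [0.4554, 0.1527, 0.037]
tcp_rot: [-180.0, -0.5, 174.7]
wrist_force: [1.0, 0.0, 1.3]
opening: 0.0004
grasp_force: 0.0
```

Request:
play_rows --steps '[[[-0.01, -0.025, 0, 0], [-0.014, -0.027, 0, 0], [-0.01, -0.02, 0, 0], [0, 0, 0, 0], [0, 0, 0, 0]]]'

```text
time: 33.97
ee_pos: [0.4837, 0.0772, 0.0362]
tcp_rot: [180.0, -0.4, 174.5]
wrist_force: [-0.6, 0.8, -0.7]
opening: -0.0002
grasp_force: 0.0
```

```bash
python3 b.py
```

```text
t 33.97 jig [-26.5 -62.1] z 36.2 rot [179.97  -0.43 174.54] F jig [-0.7  0.7] -0.7 open -0.0002
scene 112 x -38.5 -1.7 y -30.9 55.1 rect [-20.6  12.1] [85.6 36.9] 89.1
top 82 x -31.5 -0.6 y -13.4 51.1 rect [-15.4  19. ] [30.7 64.5] 1.5
wrist 386 x -33.0 0.7 y -34.0 51.2 rect [-16.3   8.7] [85.3 33.6] 89.6
```

The bar is flush (x −32…0), with its end at y ≈ 52. Now the end push to the stop.

Request:
play_rows --steps '[[[-0.006, 0, 0.02, 0], [0, 0, 0.025, 0], [0, 0, 0.01, 0], [0, 0, 0, 0], [0, 0, 0, 0]]]'

```text
time: 34.53
ee_pos: [0.4886, 0.0779, -0.0188]
tcp_rot: [180.0, -0.5, 174.7]
wrist_force: [-0.6, 1.3, 0.8]
opening: 0.0001
grasp_force: 0.0
```

```bash
python3 s.py
```

```text
t 34.53 jig [-21.8 -61. ] z -18.8 rot [179.99  -0.51 174.71] F jig [-0.7  1.3] 0.8 open 0.0001
```

Request:
play_rows --steps '[[[-0.002, 0, 0.005, 0], [0, 0, 0.004, 0], [0, 0.003, 0, 0], [0, 0.004, 0, 0], [0, 0.004, 0, 0]]]'

```text
time: 34.95
ee_pos: [0.4923, 0.0886, -0.0275]
tcp_rot: [180.0, -0.4, 174.7]
wrist_force: [-0.1, -0.0, 0.3]
opening: -0.0
grasp_force: 0.0
```

Request:
play_rows --steps '[[[0, 0.002, 0, 0], [0, 0.002, 0, 0], [0, 0.0015, 0, 0], [0, 0.0015, 0, 0], [0, 0, 0, 0]]]'

```text
time: 35.37
ee_pos: [0.4927, 0.0954, -0.0278]
tcp_rot: [180.0, -0.5, 174.7]
wrist_force: [-0.9, -0.5, 0.7]
opening: -0.0
grasp_force: 0.3
```

```bash
python3 s.py
```

```text
t 35.37 jig [-19.3 -43.2] z -27.8 rot [179.98  -0.45 174.67] F jig [-0.9 -0.6] 0.7 open -0.0
```

Request:
play_rows --steps '[[[0, 0.001, 0, 0], [0, 0.0007, 0, 0], [0, 0.0007, 0, 0], [0, 0.0006, 0, 0], [0, 0, 0, 0]]]'

```text
time: 35.78
ee_pos: [0.493, 0.0982, -0.0279]
tcp_rot: [180.0, -0.5, 174.7]
wrist_force: [-0.8, -0.9, 0.1]
opening: -0.0001
grasp_force: 0.9
```

Request:
play_rows --steps '[[[0, 0.0005, 0, 0], [0, 0.0005, 0, 0], [0, 0, 0, 0], [0, 0, 0, 0], [0, 0, 0, 0]]]'

```text
time: 36.2
ee_pos: [0.4931, 0.0992, -0.0279]
tcp_rot: [180.0, -0.5, 174.7]
wrist_force: [-0.0, -1.6, 1.0]
opening: -0.0001
grasp_force: 0.9
```

```bash
python3 s.py
```

```text
t 36.2 jig [-19.3 -39.3] z -27.9 rot [179.98  -0.46 174.66] F jig [ 0.1 -1.6] 1.0 open -0.0001
```

Request:
play_rows --steps '[[[0, 0.0003, 0, 0], [0, 0.0003, 0, 0], [0, 0, 0, 0], [0, 0, 0, 0], [0, 0, 0, 0]]]'

```text
time: 36.62
ee_pos: [0.4932, 0.0998, -0.0279]
tcp_rot: [180.0, -0.5, 174.7]
wrist_force: [-0.1, -1.4, 1.2]
opening: 0.0002
grasp_force: 1.1
```

Request:
play_rows --steps '[[[0, 0.0003, 0, 0], [0, 0.0003, 0, 0], [0, 0, 0, 0], [0, 0, 0, 0], [0, 0, 0, 0]]]'

```text
time: 37.03
ee_pos: [0.4932, 0.1004, -0.0279]
tcp_rot: [180.0, -0.5, 174.7]
wrist_force: [-0.1, -2.4, 2.2]
opening: 0.0001
grasp_force: 1.1
```

Request:
play_rows --steps '[[[0, 0.0003, 0, 0], [0, 0.0003, 0, 0], [0, 0, 0, 0], [0, 0, 0, 0], [0, 0, 0, 0]]]'

```text
time: 37.45
ee_pos: [0.4933, 0.101, -0.0279]
tcp_rot: [180.0, -0.5, 174.7]
wrist_force: [-0.7, -1.6, 1.4]
opening: 0.0001
grasp_force: 1.1
```

Request:
play_rows --steps '[[[0, 0.0003, 0, 0], [0, 0.0002, 0, 0], [0, 0, 0, 0], [0, 0, 0, 0], [0, 0, 0, 0]]]'

```text
time: 37.87
ee_pos: [0.4933, 0.1015, -0.0279]
tcp_rot: [180.0, -0.5, 174.7]
wrist_force: [0.3, -1.7, 2.1]
opening: -0.0
grasp_force: 1.1
```

```bash
python3 b.py
```

```text
t 37.87 jig [-19.4 -37. ] z -27.9 rot [179.98  -0.46 174.67] F jig [ 0.4 -1.6] 2.1 open -0.0
scene 109 x -38.3 -1.9 y -24.1 60.2 rect [-20.5  18. ] [84.1 36.3] 89.3
top 164 x -67.7 28.0 y -134.9 -55.8 rect [ -17.5 -100.4] [112.8  59.9] 18.7
wrist 543 x -33.9 0.9 y -25.5 59.3 rect [-16.5  16.9] [34.8 84.8] 0.1
```

Request:
play_rows --steps '[[[0, 0.0004, 0, 0], [0, 0.0004, 0, 0], [0, 0, 0, 0], [0, 0, 0, 0], [0, 0, 0, 0]]]'

```text
time: 38.43
ee_pos: [0.4934, 0.1023, -0.0279]
tcp_rot: [180.0, -0.5, 174.7]
wrist_force: [-0.1, -1.6, 2.1]
opening: 0.0001
grasp_force: 1.1
```

Request:
play_rows --steps '[[[0, 0.0003, 0, 0], [0, 0.0003, 0, 0], [0, 0, 0, 0], [0, 0, 0, 0], [0, 0, 0, 0]]]'

```text
time: 38.85
ee_pos: [0.4934, 0.1027, -0.0279]
tcp_rot: [180.0, -0.5, 174.7]
wrist_force: [-0.3, -3.7, 2.1]
opening: -0.0002
grasp_force: 2.1
```

Request:
play_rows --steps '[[[0, 0.0003, 0, 0], [0, 0, 0, 0], [0, 0, 0, 0], [0, 0, 0, 0], [0, 0, 0, 0]]]'

```text
time: 39.27
ee_pos: [0.4934, 0.1029, -0.0279]
tcp_rot: [-180.0, -0.5, 174.7]
wrist_force: [-1.0, -4.8, 2.1]
opening: -0.0
grasp_force: 2.8
```

Bar is against the stop (force rising to about 5 N). I'll back off and give one last light press against the fence to be sure it is flush.

Request:
play_rows --steps '[[[0, -0.004, 0, 0], [0, -0.008, 0, 0], [0, 0, -0.025, 0], [0, 0, -0.03, 0], [0.02, 0, -0.01, 0]]]'

```text
time: 39.68
ee_pos: [0.476, 0.0929, 0.0406]
tcp_rot: [179.9, -0.2, 174.6]
wrist_force: [0.5, -0.3, 1.1]
opening: -0.0001
grasp_force: 0.0
```

Request:
play_rows --steps '[[[0.02, 0.02, 0, 0], [0.007, 0.025, 0, 0], [0, 0.02, 0, 0], [0, 0, 0, 0], [0, 0, 0, 0]]]'

```text
time: 40.1
ee_pos: [0.4518, 0.1607, 0.0374]
tcp_rot: [180.0, -0.5, 174.8]
wrist_force: [0.2, 0.4, -0.2]
opening: 0.0002
grasp_force: 0.0
```

```bash
python3 b.py
```

```text
t 40.1 jig [-66.3  17.9] z 37.4 rot [179.96  -0.48 174.77] F jig [0.1 0.4] -0.2 open 0.0002
scene 107 x -38.6 -1.9 y -20.7 60.2 rect [-20.6  19.6] [80.8 36.3] 89.1
top 195 x -63.3 23.4 y -121.7 24.9 rect [-18.2 -46.3] [ 48.8 147.4] 23.4
wrist 117 x -34.3 -7.4 y 39.8 61.0 rect [-20.8  50.4] [27.  21.1] 0.2
```

Request:
play_rows --steps '[[[0, 0, 0.025, 0], [0, 0, 0.025, 0], [0, 0, 0.01, 0], [0, 0, 0.004, 0], [0, 0, 0, 0]]]'

```text
time: 40.67
ee_pos: [0.4511, 0.1597, -0.027]
tcp_rot: [-180.0, -0.5, 174.6]
wrist_force: [-0.7, -0.3, 1.3]
opening: -0.0001
grasp_force: 0.0
```

Request:
play_rows --steps '[[[-0.004, 0, 0, 0], [-0.005, 0, 0, 0], [-0.005, 0, 0, 0], [-0.003, 0, 0, 0], [-0.002, 0, 0, 0]]]'

```text
time: 41.08
ee_pos: [0.4714, 0.1586, -0.0262]
tcp_rot: [180.0, -0.4, 174.7]
wrist_force: [-0.7, -0.7, -0.6]
opening: -0.0001
grasp_force: 0.0
```

```bash
python3 s.py
```

```text
t 41.08 jig [-46.6  17.8] z -26.2 rot [179.96  -0.42 174.65] F jig [-0.6 -0.8] -0.6 open -0.0001
```

Request:
play_rows --steps '[[[-0.001, 0, 0.001, 0], [-0.001, 0, 0, 0], [-0.0006, 0, 0, 0], [-0.0006, 0, 0, 0], [0, 0, 0, 0]]]'

```text
time: 41.5
ee_pos: [0.4737, 0.1583, -0.0277]
tcp_rot: [180.0, -0.5, 174.7]
wrist_force: [0.5, -0.5, 0.2]
opening: 0.0002
grasp_force: 0.0
```

Request:
play_rows --steps '[[[-0.0005, 0, 0, 0], [-0.0004, 0, 0, 0], [0, 0, 0, 0], [0, 0, 0, 0], [0, 0, 0, 0]]]'

```text
time: 41.92
ee_pos: [0.4745, 0.1582, -0.0277]
tcp_rot: [180.0, -0.5, 174.7]
wrist_force: [-0.7, 0.3, 0.0]
opening: -0.0001
grasp_force: 0.2
```

Request:
play_rows --steps '[[[-0.0005, 0, 0, 0], [-0.0005, 0, 0, 0], [0, 0, 0, 0], [0, 0, 0, 0], [0, 0, 0, 0]]]'

```text
time: 42.33
ee_pos: [0.4746, 0.1581, -0.0278]
tcp_rot: [180.0, -0.6, 174.7]
wrist_force: [-6.0, 0.6, 3.7]
opening: 0.0003
grasp_force: 3.1
```

```bash
python3 s.py
```

```text
t 42.33 jig [-43.4  17.6] z -27.8 rot [179.98  -0.57 174.68] F jig [-6.1  0.1] 3.7 open 0.0003
```

Flush: it is solid at the same x, with 6 N. Retreating upward clear of everything, then checking the result.

Request:
play_rows --steps '[[[0.003, 0, 0, 0], [0.008, 0, 0, 0], [0.01, 0, -0.01, 0], [0.01, 0, -0.035, 0], [0, 0, -0.035, 0]]]'

```text
time: 42.75
ee_pos: [0.4423, 0.1604, 0.0521]
tcp_rot: [-179.9, -0.7, 174.7]
wrist_force: [0.4, 0.8, 0.6]
opening: -0.0002
grasp_force: 0.0
```

Request:
play_rows --steps '[[[0.01, -0.02, -0.03, 0], [0.01, -0.02, -0.03, 0], [0.01, -0.02, -0.02, 0], [0, 0, 0, 0], [0, 0, 0, 0]]]'

```text
time: 43.17
ee_pos: [0.4109, 0.1035, 0.1341]
tcp_rot: [179.9, -0.3, 174.6]
wrist_force: [0.4, 0.4, -0.6]
opening: -0.0002
grasp_force: 0.0
```

```bash
python3 b.py; python3 -c "
from s import *
# carriage: bright top pixels, and notch visibility (dark) along the rail in top + scene views
th=np.radians(-5.5);Rm=np.array([[np.cos(th),-np.sin(th)],[np.sin(th),np.cos(th)]])
import pickle
for n in('scene','wrist'):
  c=bot.camera(n)
  ys=np.arange(20,115,3.); g=cv2.cvtColor(c['img'],cv2.COLOR_BGR2GRAY)
  for x,z in((28,32),(38,56),(-20,34)):
    W=np.c_[(np.c_[np.full(len(ys),x),ys]@Rm.T+[516.1,136.5])/1000,np.full(len(ys),z/1000)]
    u=proj(c,W).round().astype(int); print(n,x,z,[(int(y),int(g[v[1],v[0]])) for y,v in zip(ys,u) if 0<=v[0]<560 and 0<=v[1]<420])
"
```

```text
t 43.17 jig [-101.6  -42.9] z 134.1 rot [179.92  -0.27 174.59] F jig [0.3 0.5] -0.6 open -0.0002
scene 106 x -38.3 -1.9 y -21.9 60.2 rect [-20.5  19.1] [81.8 36.3] 89.3
top 100 x -31.0 -0.6 y -22.8 60.7 rect [-15.9  19. ] [83.5 30.3] 89.8
wrist 209 x -34.1 0.7 y -11.8 61.1 rect [-16.9  24.6] [73.  34.6] 89.7
scene 28 32 [(20, 222), (23, 223), (26, 223), (29, 225), (32, 177), (35, 135), (38, 184), (41, 209), (44, 189), (47, 210), (50, 188), (53, 209), (56, 188), (59, 213), (62, 193), (65, 179), (68, 199), (71, 183), (74, 205), (77, 133), (80, 131), (83, 129), (86, 197), (89, 225), (92, 136), (95, 104), (98, 59), (101, 60), (104, 178), (107, 221), (110, 218), (113, 217)]
scene 38 56 [(20, 95), (23, 81), (26, 83), (29, 90), (32, 114), (35, 114), (38, 120), (41, 122), (44, 117), (47, 145), (50, 252), (53, 201), (56, 217), (59, 221), (62, 220), (65, 210), (68, 114), (71, 185), (74, 250), (77, 244), (80, 171), (83, 241), (86, 247), (89, 138), (92, 114), (95, 112), (98, 111), (101, 115), (104, 109), (107, 103), (110, 110), (113, 113)]
scene -20 34 [(20, 145), (23, 144), (26, 144), (29, 144)
[... 662 characters left out ...]
8 56 [(20, 31), (23, 30), (26, 43), (29, 57), (32, 51), (35, 52), (38, 49), (41, 49), (44, 44), (47, 123), (50, 224), (53, 226), (56, 227), (59, 193), (62, 60), (65, 44), (68, 44), (71, 48), (74, 48), (77, 41), (80, 48), (83, 36), (86, 29), (89, 27), (92, 21), (95, 32), (98, 30), (101, 33), (104, 32), (107, 29), (110, 32), (113, 26)]
wrist -20 34 [(20, 116), (23, 115), (26, 120), (29, 119), (32, 115), (35, 109), (38, 111), (41, 113), (44, 119), (47, 110), (50, 103), (53, 105), (56, 56), (59, 51), (62, 75), (65, 85), (68, 81), (71, 90), (74, 154), (77, 152), (80, 154), (83, 152), (86, 155), (89, 150), (92, 152), (95, 151), (98, 150), (101, 150), (104, 152), (107, 151), (110, 155), (113, 153)]
```

```bash
python3 -c "
from workcell import bot
print(bot.job_done())"
```

```text
the job is handed in; nothing more can be done
None
```

The job is handed in at about 43 s: camera checks put the stop in the middle notch and the bar flush against the fence with its end on the stop, and I touched none of the loose things; the judging result was not shown.

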